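Scoop the stacked plate pair from under the low shelf onto the counting stage

ROBOT

A 6-joint arm with a two-finger parallel gripper is mounted at the origin on a cart in front of the work surface, level with it; the furniture and walls round the work are solid. World frame = base frame: x ahead of the robot, y to its left, z up, the work surface at z = 0. Lengths are in m, angles in rad, forces in N, time in s.
With the tool pointing down it reaches from about 0.35 to 0.775 m from the base axis. Payload 7.3 kg.
Tool frame: the origin (TCP) lies at the very end of the fingers, on their centre line; the grasp point (between the pads) lies 19 mm behind it; z points along the fingers, y is the line along which they close (so a half turn about z gives the same grasp; the last joint's range is limited). The gripper opens to 92 mm and grips with 3 to 60 N. Pads are 19 mm wide; open, the fingers measure 130 mm over their backs; the gripper's body (75 mm by 190 mm) begins 47 mm behind the grasp point.
Start: joints at [-1.429, 0.342, 1.524, -0, 1.275, -0.146], TCP at [0.149, -0.503, 0.227] pointing down, gripper open.
Joint ranges: [-2.53, 2.53], [-0.77, 2.02], [0.04, 2.7], [-1, 4.14], [0.28, 2.66], [-3.11, 3.11]. Speed limits (rad/s): [2.57, 2.57, 3.14, 3.14, 3.14, 3.14].

INTERFACE

Orientations are given as [roll, pitch, yaw] about the fixed x, y, z axes, in that order (R = Rz(yaw) Ry(pitch) Rx(roll)).
In Python, from cell import robot, read_camera, get_calibration gives the robot as it stands. The module is installed in compiled form; this text tells all that it offers.
- The arm moves only by the tool send_rows, never from a script. Its argument "plan" is a list of rows, each a list of 2 entries, a list of its own where there are three numbers: the shift along the tool's x, y, z as a fraction of full scale, then the turn, a rotation vector about the tool's x, y, z as a fraction of full scale. A call has exactly 10 rows; each row shifts and turns the commanded pose from where the row before left it, along the tool's axes as they then stand; what a row does not reach is not made up. Full scale, the value 1, is 0.025 m for a shift and 90 degrees for a turn. A row lasts 1/8 s, in which the tool goes at most 62.5 mm and 10.7 degrees, less where a joint would pass 70% of its speed; a pose out of reach is approached as far as the arm can. A call with a number of a shift or a turn outside -1 to 1 is refused whole. A call with a gripper value outside its range is refused whole. "gripper" is the opening, from -1 (shut) to 1 (fully open), so that 0 is half open, set as the call begins (left out, the last holds). The fingers move at their own pace and stop on an object; "force" is the grip in N (left out, the last holds). Time passes only in rows, so rows that do not move let the fingers close, or fill a call up. It gives the time, the measured TCP pose, the force, the opening and the grip force at its end, in the units of the state.
- robot.observe(): the state, without advancing time (a new reading comes with each control period).
- read_camera(name): name is "side" or "top"; returns (picture, depth): 420x560x3 uint8, blue, green, red; 420x560 float32, m along the optical axis (not along the pixel's ray), 0 where there is no reading.
- get_calibration(name): a dict with "intrinsics" (3x3 intrinsics, pixels), "dist_coeffs" ([k1, k2, p1, p2, k3] as OpenCV has them; the pictures are not rectified), "rvec" (rotation vector, rad) and "tvec" (3), from world to camera coordinates, as OpenCV has them. Camera axes: x right, y down, z forward; pixel columns grow to the right and rows downward; lengths in m; the calibration is good to about 2 mm. A picture is of the moment at which its call begins. get_calibration takes no time and is no camera call.
- robot.hand_in(): hands the job in; it is judged then, once.
The state is a dict: "time": time; "qpos": joint angles; "qvel": joint speeds; "joint_efforts": joint torques, N m; "tool_pos": TCP position; "tool_rot": TCP orientation; "contact_force": force on the tool from outside, world axes, zero at the start; "torque": the same for the moment, N m; "opening": finger opening in m; "grip_force": force on a finger pad.
Only numpy, scipy, OpenCV 4.12 (cv2) and the standard library are available. Lean on these libraries where they do the work, as an engineer would, in place of code of your own. Each camera call takes 0.05 s, during which the arm holds its last target. There are 200 camera calls.

TASK

One bay of the low shelf holds two culture dishes stacked on each other. Using the flat scoop that lies on top of the shelf, and without touching any dish with the gripper, take that pair out from under the overhang and set it down, still stacked, on the runners of the counting stage. Stand the bottle that is in the way aside, upright on the worktop, leave the single dishes and everything else where they are, and lay the scoop back flat on top of the shelf.

Things in the scene. Friction and masses are not known exactly. Their poses are not given: they have to be found in the camera images.
- shelf_rack: Fixed white plate shelf with a clear deck, 136 deep x 342 wide x 76 mm high, three bays side by side. Origin: centre of its underside, on the worktop. +x points into the shelf (open front faces -x), y along its width, z up. Floor: 2 mm sheet. Full-height 3 mm dividers at y = -54 and +54 mm (x -48 to +64), end panels at y = -168 and +168, back rails at x = +62 mm.
- bay_left (a point): Centre of the left bay at runner-top height, 16 mm above the worktop: 0 along x, +108 mm along y from the shelf's origin. Axes as the shelf's. A bay's dish runners: two bars along x (-50 to +50 mm), 6 mm wide, centred 37 mm either side of the bay's middle, so 68 mm is free between them; tops 14 mm above the floor sheet.
- bay_mid (a point): Centre of the middle bay at runner-top height, 16 mm above the worktop: 0 along x, 0 mm along y from the shelf's origin. Axes as the shelf's. Each runner carries two stops, 4 mm high, 6 mm long, centred at x = -39 and +39 mm; a dish lies among the four stops with some 5 to 7 mm play and must rise over 4 mm to come out.
- bay_right (a point): Centre of the right bay at runner-top height, 16 mm above the worktop: 0 along x, -108 mm along y from the shelf's origin. Axes as the shelf's. Runners and stops as in the other bays.
- shelf_lip (a point): Middle of the lower edge of the white lip that hangs from the front of the deck: x = -68 mm from the shelf's origin, 62 mm above the worktop, 4 mm thick, over the whole width.
- shelf_deck (a point): Centre of the top face of the shelf's deck, 76 mm above the worktop; deck 136 (x) x 342 mm (y), flat, no rim. Axes as the shelf's.
- count_stage: Fixed grey light stage for counting colonies, 120 deep (x -60 to +60) x 164 mm wide (y -102 to +62). Origin: on the worktop under the dish seat's centre; front faces -x, z up. Flat top 12 mm high; on it a runner pair like the shelf's (along x -50 to +50, centres y = -37 and +37, 68 mm free between, tops 26 mm above the worktop, same stops). Keypad console at y -98 to -62, 25 mm high.
- stage_seat (a point): Where the centre of the lower dish's underside belongs: middle of the four stops on the stage, at runner-top height, 26 mm above the worktop. Axes as the stage's.
- plate_scoop: Loose flat steel scoop, 229 x 58 mm, 0.15 kg. Origin: underside of the blade, where a dish's centre should lie; +x to the tip, z up. Blade x -50 to +49 mm, 3 mm thick, rounded tip, no wider than 58 mm anywhere. Lies stably on its blade; at the start on the shelf's deck, about lengthwise, grip towards the shelf's +y end. Gripped firmly (60 N or more) it stays level.
- scoop_grip (a point): Middle of the scoop's black flat-sided grip, 130 mm behind and 40 mm above its origin. The grip runs along the scoop's x from -180 to -85 mm, 16 mm wide (y), 18 mm high. Two rods join its front to the heel.
- scoop_heel (a point): Foot of the curved heel wall's inner face, 47 mm behind the scoop's origin, on the blade's top. The wall is 18 mm high, as wide as the blade, and curves forward to x = -38 mm at its sides.
- dish_lower: Lower dish of the stacked pair, in one of the three bays: closed round culture dish, 89 mm diameter, 14 mm high, 30 to 65 g. Origin: centre of its underside.
- dish_upper: Upper dish of the pair, same size, lying loose on the lower one. Origin: centre of its underside.
- dish_single_a: Single dish, same size, on the runners of another bay; to be left. Origin: centre of its underside.
- dish_single_b: Single dish, same size, in the remaining bay; to be left. Origin: centre of its underside.
- media_bottle: Loose bottle with a blue screw cap, 56 mm diameter, 103 mm high, 0.13 to 0.24 kg, standing in front of the bay with the pair. Origin: centre of its underside, z up. The cap (38 mm diameter, 80 to 103 mm up, fixed) can be gripped from above.
- wash_bottle: Bystander: wash bottle, body 64 mm diameter, 183 mm high, standing between shelf and stage. Origin on the worktop; body's axis 22 mm to its -y, bent spout to its +y (109 mm overall).
- note_pad: Bystander: pad of sticky notes, 76 x 76 x 14 mm, near the front edge. Origin: centre of its underside.
- beaker: Bystander: glass beaker at the front left, 55 mm diameter, 70 mm high. Origin: centre of its underside.
- carton: Bystander: carton, 75 x 94 x 34 mm, at the front right. Origin: centre of its underside.
- flat_carton: Bystander: flat carton, 60 x 98 x 22 mm, at the right. Origin: centre of its underside.

How it is judged:
By the outcome, as a careful person would: the job done as asked, in the order asked, and still so for the second after the job is handed in, with the robot touching nothing.
It also fails if it takes over 72 s, if anything falls off the work surface, if the arm or the gripper's body presses on something with over 40 N, if the wrist force passes 120 N, or if a joint passes its speed limit or range.

## Working session

There is one attempt and no reset: what is moved stays moved. The work goes in short steps, Python scripts to look and compute and a tool call to move; the robot and the scene stay as the last step left them, time stands still between calls to the robot, and variables do not carry over. Pictures are saved under pics/ and viewed, at most 10 in all, crops included, and the job is handed in when it is done.

Besides the shell and the picture viewer there is one more tool, called as a command line: name --argument value ..., lists and objects as JSON in quotes. send_rows: Moves the arm, as the interface text tells. Shift numbers are shares of 0.025 m and turn numbers shares of 90 degrees, none past 1 either way. Its arguments: {"type":"object","properties":{"plan":{"type":"array"},"gripper":{"type":"number"},"force":{"type":"number"}},"required":["plan"]}

```bash
mkdir -p pics; python3 - <<'E'
from cell import robot, read_camera, get_calibration
import cv2,numpy as np
for n in("top","side"):
    p,d=read_camera(n); cv2.imwrite(f"pics/{n}0.png",p); np.savez(f"{n}0.npz",p=p,d=d)
    c=get_calibration(n); R=cv2.Rodrigues(np.array(c["rvec"],float))[0]
    print(n,np.round(c["intrinsics"],1).tolist(),c["dist_coeffs"],(-R.T@np.array(c["tvec"]).ravel()).round(3),R.round(3).tolist())
print(robot.observe())
E
```

```text
top [[387.1, 0.0, 281.0], [0.0, 387.1, 204.8], [0.0, 0.0, 1.0]] [-0.08020985  0.          0.          0.          0.        ] [0.34  0.04  1.623] [[-0.024, -1.0, -0.005], [-0.992, 0.025, -0.123], [0.123, 0.002, -0.992]]
side [[401.8, 0.0, 279.5], [0.0, 401.8, 207.2], [0.0, 0.0, 1.0]] [0.02057411 0.         0.         0.         0.        ] [-0.481  0.47   1.068] [[-0.395, -0.919, 0.005], [-0.604, 0.255, -0.755], [0.693, -0.301, -0.655]]
{'time': 0.1, 'qpos': array([-1.42897371e+00,  3.42657528e-01,  1.52487970e+00, -9.40834780e-06,
        1.27541308e+00, -1.45991249e-01]), 'qvel': array([-0.00287931, -0.00155641,  0.00054803,  0.00152165, -0.0024455 ,
        0.00044322]), 'joint_efforts': array([ 8.19493707e-04, -4.32004774e+01, -2.44694763e+01,  7.18625123e-02,
        5.25937497e-02, -3.10241808e-05]), 'tool_pos': array([ 0.14899796, -0.50304962,  0.22612673]), 'tool_rot': array([-3.14024813e+00, -1.88600568e-04,  2.87816481e-01]), 'contact_force': array([ 0.25595823, -0.42020964, -0.18145975]), 'torque': array([-0.01621007,  0.01672715, -0.04385544]), 'grip_force': 0.0, 'opening': 0.09165124885829568}
```

View pics/top0.png

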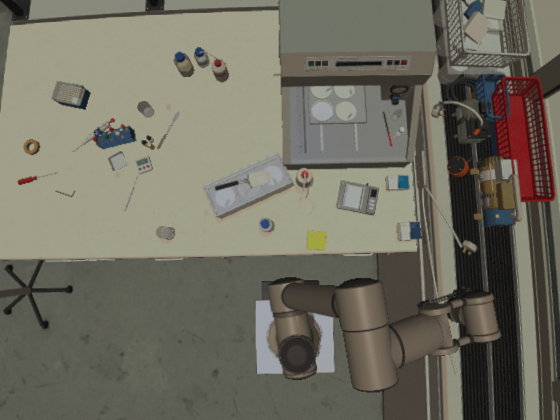

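View pics/side0.png

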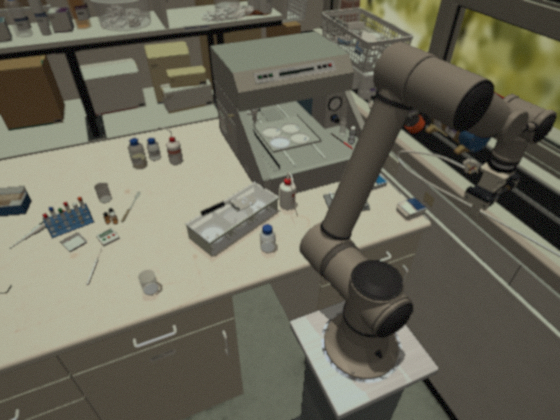

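The top picture shows the shelf at about (248,186), with the scoop on its deck (grip around (232,184)), the blue-capped bottle at (265,225), the wash bottle at (304,178), the stage at (357,197) and the pad at (316,240). I'll zoom in.

```bash
python3 - <<'E'
import cv2,numpy as np
t=cv2.imread("pics/top0.png"); s=cv2.imread("pics/side0.png")
cv2.imwrite("pics/topc.png",cv2.resize(t[150:250,195:390],None,fx=4,fy=4,interpolation=cv2.INTER_CUBIC))
cv2.imwrite("pics/sidec.png",cv2.resize(s[165:265,175:375],None,fx=4,fy=4,interpolation=cv2.INTER_CUBIC))
E
```

```text
(no output)
```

View pics/topc.png

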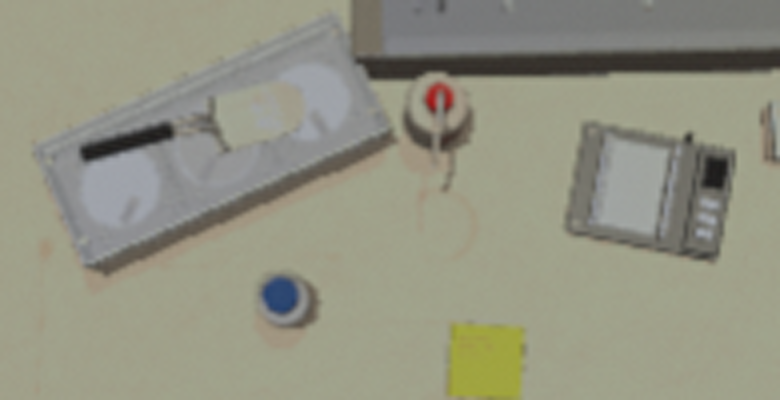

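View pics/sidec.png

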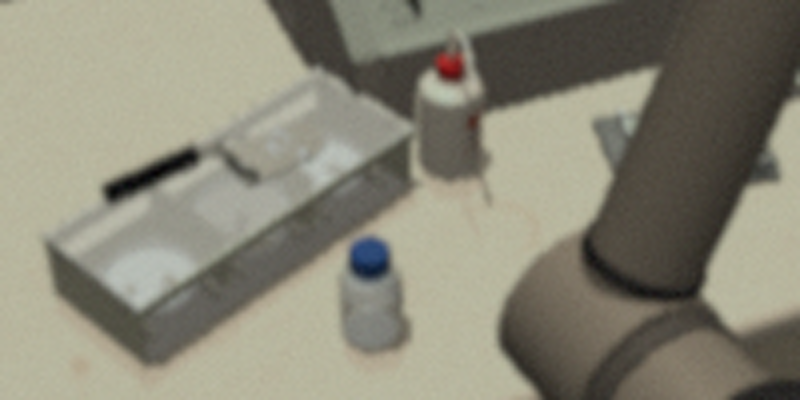

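The middle bay looks darker than the others and the bottle at (265,224) stands in front of it, so that should be the pair. Next come the measurements by masks and ray casting.

```bash
cat > h.py <<'E'
import cv2,numpy as np
from cell import robot, read_camera, get_calibration
C={n:get_calibration(n) for n in("top","side")}
def ray(n,uv):
    c=C[n];R=cv2.Rodrigues(np.array(c["rvec"],float))[0]
    q=cv2.undistortPoints(np.float64(uv).reshape(-1,1,2),np.array(c["intrinsics"]),np.array(c["dist_coeffs"])).reshape(-1,2)
    return -R.T@np.array(c["tvec"],float).ravel(), np.c_[q,np.ones(len(q))]@R
def plane(n,uv,z):
    o,d=ray(n,uv); return o+d*((z-o[2])/d[:,2])[:,None]
def proj(n,P):
    c=C[n]; return cv2.projectPoints(np.float64(P).reshape(-1,1,3),np.array(c["rvec"],float),np.array(c["tvec"],float),np.array(c["intrinsics"]),np.array(c["dist_coeffs"]))[0].reshape(-1,2)
def rect(n,img,x0,x1,y0,y1,z,s):  # rectified: up=+x, left=+y, s px/m
    xs=x1-(np.arange(int((x1-x0)*s))+.5)/s; ys=y1-(np.arange(int((y1-y0)*s))+.5)/s
    Y,X=np.meshgrid(ys,xs); m=proj(n,np.c_[X.ravel(),Y.ravel(),np.full(X.size,z)]).reshape(*X.shape,2).astype(np.float32)
    return cv2.remap(img,m[...,0],m[...,1],cv2.INTER_CUBIC)
def comp(mask,near):
    k,l,st,ce=cv2.connectedComponentsWithStats(mask.astype(np.uint8)); 
    j=min((i for i in range(1,k) if st[i,4]>8),key=lambda i:np.hypot(*(ce[i]-near)))
    v,u=np.nonzero(l==j); return np.c_[u,v],ce[j],st[j,4]
E
python3 - <<'E'
from h import *
t=np.load("top0.npz");s=np.load("side0.npz")
H=cv2.cvtColor(t["p"],cv2.COLOR_BGR2HSV);HS=cv2.cvtColor(s["p"],cv2.COLOR_BGR2HSV)
blue=lambda H:(H[...,0]>100)&(H[...,0]<130)&(H[...,1]>110)
for n,h,near in(("top",H,(265,224)),("side",HS,(267,230))):
    p,c,a=comp(blue(h),near); print("cap",n,c,a,plane(n,[c],.103 if n=="top" else .0915)[0].round(4))
for n,im,near in(("top",t["p"],(227,185)),("side",s["p"],(213,208))):
    p,c,a=comp(im.max(2)<60,near); w=plane(n,p,.125 if n=="top" else .118)[:,:2]
    m=w.mean(0);U,S,V=np.linalg.svd(w-m); print("grip",n,c,a,m.round(4),np.degrees(np.arctan2(*V[0][::-1])), ((w-m)@V[0]).min(),((w-m)@V[0]).max(),((w-m)@V[1]).min(),((w-m)@V[1]).max())
red=lambda h:((h[...,0]<8)|(h[...,0]>172))&(h[...,1]>150)
p,c,a=comp(red(H),(304,174));print("wash",plane("top",[c],.15)[0])
p,c,a=comp((abs(H[...,0]-28)<8)&(H[...,1]>140),(316,240));print("pad",plane("top",[c],.014)[0])
d=t["d"];print("depth z at deck/dishes:")
for u,v in [(225,197),(248,188),(275,172),(265,224),(227,185),(260,179),(354,197),(240,210)]:
    o,r=ray("top",[(u,v)]); print((u,v),np.round((o+r*np.median(d[v-1:v+2,u-1:u+2]))[0],4))
r=rect("top",t["p"],.38,.68,-.04,.36,.076,2000);cv2.imwrite("pics/rshelf.png",r)
r=rect("top",t["p"],.38,.58,-.42,-.15,.012,2800);cv2.imwrite("pics/rstage.png",r)
E
```

```text
cap top [264.6 223.4] 50 [0.4564 0.1097 0.103 ]
cap side [266.72881356 228.96610169] 59 [0.4619 0.1077 0.0915]
grip top [226.32394366 185.11267606] 71 [0.6092 0.2565] -76.15369363984047 -0.043102566113896706 0.043701757486820335 -0.006545361065215257 0.0063237968939509415
grip side [212.22077922 208.32467532] 77 [0.6113 0.2578] 104.47330072431745 -0.046047423792342966 0.04441723250097522 -0.008163554790529905 0.009442236234247756
wash [ 0.64118897 -0.04364472  0.15      ]
pad [ 0.38865851 -0.09744496  0.014     ]
depth z at deck/dishes:
(225, 197) [0.5691 0.269  0.0774]
(248, 188) [0.6035 0.1753 0.0779]
(275, 172) [0.667  0.0646 0.0759]
(265, 224) [0.4541 0.1082 0.102 ]
(227, 185) [0.6102 0.2543 0.1214]
(260, 179) [0.6391 0.1261 0.0783]
(354, 197) [ 0.5654 -0.2648  0.0108]
(240, 210) [5.234e-01 2.172e-01 3.000e-04]
```

View pics/rshelf.png

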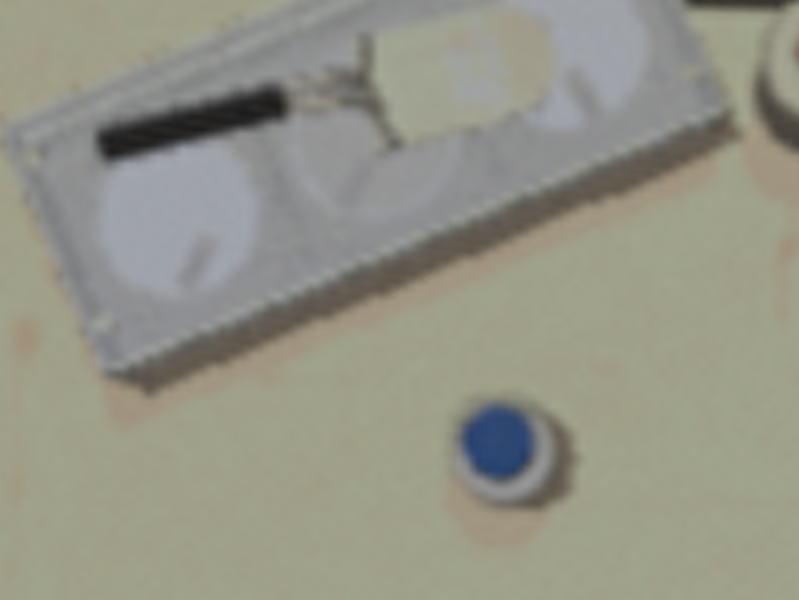

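View pics/rstage.png

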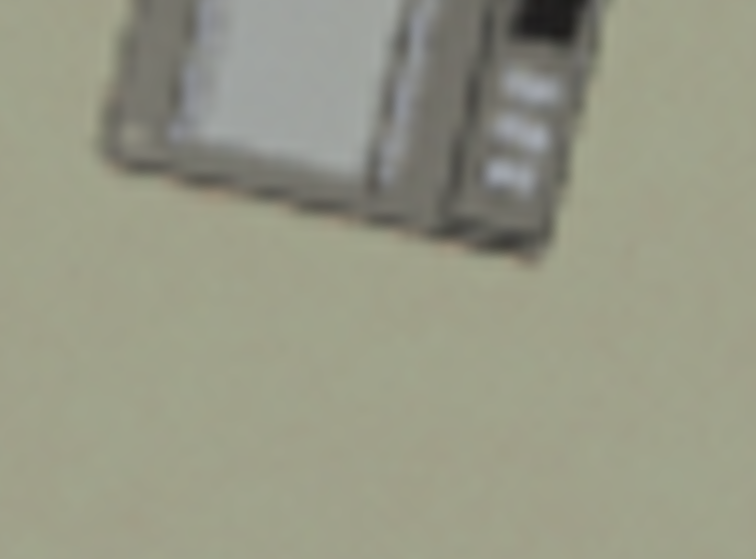

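The rectified shelf picture shows the deck's front edge running from (110,368) to (728,108), so yaw is about 23°. The middle dish is dimmer and the bottle stands in front of its bay. The stage picture shows the runners at about columns 205 and 415, yaw about -12°, with the back cut off. I'll refine the edges next.

```bash
cat >> h.py <<'E'
def prof(n,img,c,yaw,z,xs,ys):
    """channel samples on local grid (len(xs),len(ys))"""
    X,Y=np.meshgrid(xs,ys,indexing="ij");a=np.radians(yaw)
    P=np.c_[(c[0]+X*np.cos(a)-Y*np.sin(a)).ravel(),(c[1]+X*np.sin(a)+Y*np.cos(a)).ravel(),np.full(X.size,z)]
    m=proj(n,P).reshape(*X.shape,2).astype(np.float32)
    return cv2.remap(img,m[...,0],m[...,1],cv2.INTER_CUBIC).astype(float)
def edge(A,ts,ss,sign=0):
    """A[len(ts),len(ss)]: per column strongest gradient along ts; robust line t=a+b*s"""
    G=np.gradient(cv2.GaussianBlur(A,(1,9),0,sigmaX=.1,sigmaY=2),axis=0);G=np.abs(G) if sign==0 else G*sign
    G[G<.4*G.max(0)]=0; t=(G*ts[:,None]).sum(0)/G.sum(0); k=np.ones(len(t),bool)
    for _ in range(5):
        b,a=np.polyfit(ss[k],t[k],1);r=t-a-b*ss;k=abs(r)<max(2*np.median(abs(r)),.001)
    return a,np.degrees(np.arctan(b)),np.std(r[k])
E
python3 - <<'E'
from h import *
p=np.load("top0.npz")["p"]; lab=cv2.cvtColor(p,cv2.COLOR_BGR2LAB); b=lab[...,2]; L=lab[...,0]
r=lambda c,w:np.arange(c-w,c+w,.0005)
c=np.array([.622,.1735]);yaw=23.;s=np.arange(-.13,.13,.004);sx=np.arange(-.05,.05,.004)
w=.014
print("back",edge(prof("top",b,c,yaw,.076,r(.068,w),s),r(.068,w),s))
print("front L",edge(prof("top",L,c,yaw,.076,r(-.068,w),s),r(-.068,w),s,1))
print("left",edge(prof("top",b,c,yaw,.076,sx,r(.171,w)).T,r(.171,w),sx))
print("right",edge(prof("top",b,c,yaw,.076,sx,r(-.171,w)).T,r(-.171,w),sx))
g=np.array([.565,-.265]);yaw=-12.;s=np.arange(-.05,.04,.004)
print("S back",edge(prof("top",b,g,yaw,.012,r(.06,w),s),r(.06,w),s))
print("S front",edge(prof("top",b,g,yaw,.0,r(-.06,w),s),r(-.06,w),s))
print("S left",edge(prof("top",b,g,yaw,.0,sx,r(.062,w)).T,r(.062,w),sx))
print("S right",edge(prof("top",b,g,yaw,.018,sx,r(-.1,w)).T,r(-.1,w),sx))
ys=np.arange(-.06,.06,.003)
print("S prof",np.c_[ys*1000,prof("top",L,g,yaw,.026,sx,ys).mean(0)].round(0).astype(int).tolist())
E
```

```text
Traceback (most recent call last):
  File "h.py", line 28, in edge
    G=np.gradient(cv2.GaussianBlur(A,(1,9),0,sigmaX=.1,sigmaY=2),axis=0);G=np.abs(G) if sign==0 else G*sign
                  ~~~~~~~~~~~~~~~~^^^^^^^^^^^^^^^^^^^^^^^^^^^^^^
cv2.error: OpenCV(4.12.0) :-1: error: (-5:Bad argument) in function 'GaussianBlur'
> Overload resolution failed:
>  - argument for GaussianBlur() given by name ('sigmaX') and position (3)
>  - argument for GaussianBlur() given by name ('sigmaX') and position (3)
```

```bash
sed -i 's/(1,9),0,sigmaX/(1,9),sigmaX/; s/GaussianBlur(A,/GaussianBlur(np.ascontiguousarray(A),/' h.py
cat > m.py <<'E'
from h import *
p=np.load("top0.npz")["p"]; lab=cv2.cvtColor(p,cv2.COLOR_BGR2LAB); b=lab[...,2]; L=lab[...,0]
r=lambda c,w:np.arange(c-w,c+w,.0005)
c=np.array([.622,.1735]);yaw=23.;s=np.arange(-.13,.13,.004);sx=np.arange(-.05,.05,.004)
w=.014
f=lambda n,e:print(n,np.round(e,4))
f("back",edge(prof("top",b,c,yaw,.076,r(.068,w),s),r(.068,w),s))
f("front L",edge(prof("top",L,c,yaw,.076,r(-.068,w),s),r(-.068,w),s,1))
f("left",edge(prof("top",b,c,yaw,.076,sx,r(.171,w)).T,r(.171,w),sx))
f("right",edge(prof("top",b,c,yaw,.076,sx,r(-.171,w)).T,r(-.171,w),sx))
g=np.array([.565,-.265]);yaw=-12.;s=np.arange(-.05,.04,.004)
f("S back",edge(prof("top",b,g,yaw,.012,r(.06,w),s),r(.06,w),s))
f("S front",edge(prof("top",b,g,yaw,.0,r(-.06,w),s),r(-.06,w),s))
f("S left",edge(prof("top",b,g,yaw,.0,sx,r(.062,w)).T,r(.062,w),sx))
f("S right",edge(prof("top",b,g,yaw,.018,sx,r(-.1,w)).T,r(-.1,w),sx))
ys=np.arange(-.06,.06,.003)
print("S prof",np.c_[ys*1000,prof("top",L,g,yaw,.026,sx,ys).mean(0)].round(0).astype(int).tolist())
E
python3 m.py
```

```text
back [ 0.0695 -0.1164  0.0005]
front L [-0.0677 -0.0762  0.0005]
left [0.1749 0.0885 0.0005]
right [-0.1657  0.0175  0.0008]
S back [ 0.0606 -0.209   0.0006]
S front [-5.740e-02  5.123e-01  5.000e-04]
S left [ 6.730e-02 -1.378e+00  5.000e-04]
S right [-9.380e-02 -6.586e-01  6.000e-04]
S prof [[-60, 112], [-57, 103], [-54, 91], [-51, 108], [-48, 120], [-45, 120], [-42, 119], [-39, 120], [-36, 129], [-33, 143], [-30, 146], [-27, 125], [-24, 127], [-21, 154], [-18, 167], [-15, 169], [-12, 168], [-9, 167], [-6, 167], [-3, 167], [0, 167], [3, 167], [6, 167], [9, 167], [12, 167], [15, 167], [18, 167], [21, 167], [24, 167], [27, 167], [30, 168], [33, 166], [36, 159], [39, 153], [42, 149], [45, 140], [48, 122], [51, 118], [54, 124], [57, 126]]
```

```bash
cat >> m.py <<'E'
print()
g=np.array([.5677,-.2593]);yaw=-12.5;s=np.arange(-.09,.055,.003)
f("S back",edge(prof("top",b,g,yaw,.012,r(.06,.01),s[s>-.055]),r(.06,.01),s[s>-.055]))
f("S front",edge(prof("top",b,g,yaw,.0,r(-.06,.01),s),r(-.06,.01),s))
sx=np.arange(-.045,.045,.003)
for z,y0,y1,sg in((.012,-.036,-.024,1),(.026,-.044,-.036,1),(.026,-.036,-.03,-1),(.026,.034,.046,-1),(.0,.055,.07,0),(.026,.045,.055,0)):
    t=np.arange(y0,y1,.0005); f((z,y0),edge(prof("top",L,g,yaw,z,sx,t).T,t,sx,sg))
xs=np.arange(-.066,.066,.003)
for y in(-.037,.037): print(y,np.c_[xs*1000,prof("top",L,g,yaw,.026,xs,np.arange(y-.002,y+.002,.001)).mean(1)].round(0).astype(int).tolist())
ys=np.arange(-.052,.056,.002)
print("S prof",np.c_[ys*1000,prof("top",L,g,yaw,.026,sx,ys).mean(0)].round(0).astype(int).tolist())
# dishes seen through deck
c=(.6210,.1781)
for y0 in(.108,0,-.108):
    xs=np.arange(-.06,.06,.004); 
    print(prof("top",L,c,23.1,.030 if y0 else .044,xs,y0+np.arange(-.054,.055,.006)).astype(int))
E
python3 m.py | sed '1,/^$/d'
```

```text
S back [ 0.0598 -0.4109  0.0007]
S front [-0.0589  0.2462  0.0005]
(0.012, -0.036) [-0.0306 -0.2994  0.0004]
(0.026, -0.044) [-0.0406 -0.1549  0.0004]
(0.026, -0.036) [-0.0339 -0.2822  0.0004]
(0.026, 0.034) [ 0.0398 -0.3216  0.0006]
(0.0, 0.055) [ 6.280e-02 -6.686e-01  5.000e-04]
(0.026, 0.045) [ 4.690e-02 -5.383e-01  5.000e-04]
-0.037 [[-66, 158], [-63, 118], [-60, 100], [-57, 119], [-54, 117], [-51, 116], [-48, 126], [-45, 139], [-42, 143], [-39, 146], [-36, 153], [-33, 152], [-30, 148], [-27, 146], [-24, 147], [-21, 148], [-18, 148], [-15, 150], [-12, 148], [-9, 145], [-6, 146], [-3, 148], [0, 148], [3, 146], [6, 146], [9, 148], [12, 149], [15, 149], [18, 148], [21, 145], [24, 147], [27, 150], [30, 148], [33, 143], [36, 133], [39, 136], [42, 148], [45, 151], [48, 143], [51, 133], [54, 129], [57, 141], [60, 159], [63, 168]]
0.037 [[-66, 156], [-63, 132], [-60, 115], [-57, 116], [-54, 124], [-51, 128], [-48, 141], [-45, 146], [-42, 138], [-39, 143], [-36, 148], [-33, 148], [-30, 148], [-27, 148], [-24, 148], [-21, 148], [-18, 148], [-15, 147], [-12, 149], [-9, 148], [-6, 148], [-3,
[... 7456 characters left out ...]
 171 170 170 166 164 163 164 166 166 166 163
  167]
 [146 152 148 152 164 170 170 170 170 170 171 166 164 165 166 167 166 163
  167]
 [146 151 148 148 158 167 170 170 170 171 171 168 165 165 166 169 168 166
  169]
 [145 151 150 151 153 160 165 169 170 170 170 170 165 161 162 166 168 169
  168]
 [145 151 150 149 149 153 157 161 166 166 165 165 159 153 154 159 159 163
  163]
 [148 151 152 152 150 152 154 154 158 158 155 156 154 151 151 154 149 154
  153]
 [147 152 152 155 154 153 154 155 155 156 154 154 153 152 152 153 154 152
  150]
 [147 154 153 153 153 152 153 153 153 153 154 153 152 152 151 152 153 150
  149]
 [155 153 148 148 147 147 149 149 150 149 148 147 147 150 149 150 149 150
  150]]
```

Shelf centre is (0.621, 0.178) at yaw 23.1°. Stage seat is (0.568, -0.259) at yaw -12.7°. The scoop grip is at (0.610, 0.257) with scoop yaw -76°, and the bottle is at (0.457, 0.109). Now a row helper that works out the shifts in tool axes.

```bash
cat > g.py <<'E'
import sys,json,numpy as np
from cell import robot
# usage: g.py "x,y,z,yawdeg,rows" ... : rows from the present pose through waypoints, eased at both ends of each leg ('e' suffix) 
o=robot.observe();p=np.array(o["tool_pos"]);yaw=np.degrees(o["tool_rot"][2])
print("at",p.round(4),round(yaw,2),"rot",np.round(o["tool_rot"],3),"t",round(o["time"],2),"F",np.round(o["contact_force"],1),"open",round(o["opening"],4),"grip",round(o["grip_force"],1),"q",np.round(o["qpos"],2))
rows=[];cy=yaw;cp=p.copy()
for a in sys.argv[1:]:
    e=a.endswith("e");x,y,z,w,n=map(float,a.rstrip("e").split(","));n=int(n);s0=cp.copy();y0=cy
    w=y0+(w-y0+180)%360-180
    for i in range(1,n+1):
        f=i/n; f=f*f*(3-2*f) if e else f
        d=s0+(np.array([x,y,z])-s0)*f-cp;c=np.radians(cy)
        sh=np.array([d[0]*np.cos(c)+d[1]*np.sin(c),d[0]*np.sin(c)-d[1]*np.cos(c),-d[2]])/.025
        sh=sh.round(2)+0.;t=round(-(y0+(w-y0)*f-cy)/90,2)+0.
        if i==n:t=round(-(w-cy)/90,3)+0.
        sh2=sh*.025;cp=cp+[sh2[0]*np.cos(c)+sh2[1]*np.sin(c),sh2[0]*np.sin(c)-sh2[1]*np.cos(c),-sh2[2]];cy-=t*90
        rows.append([sh.tolist(),[0,0,t]])
        if max(abs(sh))>1 or abs(t)>.118:print("TOO BIG",i,sh,t)
for k in range(0,len(rows),10):print(json.dumps(rows[k:k+10]).replace(" ",""))
E
python3 g.py .40,-.22,.22,55,13 .457,.109,.2,104,15 .457,.109,.13,104,4 .457,.109,.081,104,8e
```

```text
at [ 0.149  -0.503   0.2261] 16.49 rot [-3.14  -0.     0.288] t 0.1 F [ 0.3 -0.4 -0.2] open 0.0917 grip 0.0 q [-1.43  0.34  1.52 -0.    1.28 -0.15]
TOO BIG 2 [ 1.01 -0.56  0.02] -0.04
TOO BIG 3 [ 1.05 -0.51  0.02] -0.03
TOO BIG 4 [ 1.07 -0.45  0.02] -0.03
TOO BIG 5 [ 1.1  -0.4   0.01] -0.03
TOO BIG 6 [ 1.11 -0.36  0.02] -0.04
TOO BIG 7 [ 1.13 -0.28  0.02] -0.03
TOO BIG 8 [ 1.14 -0.22  0.02] -0.03
TOO BIG 9 [ 1.15 -0.18  0.02] -0.04
TOO BIG 10 [ 1.16 -0.1   0.02] -0.03
TOO BIG 11 [ 1.16 -0.04  0.02] -0.03
TOO BIG 12 [1.17 0.01 0.02] -0.03
TOO BIG 13 [1.16 0.06 0.02] -0.038
[[[0.99,-0.62,0.02],[0,0,-0.03]],[[1.01,-0.56,0.02],[0,0,-0.04]],[[1.05,-0.51,0.02],[0,0,-0.03]],[[1.07,-0.45,0.02],[0,0,-0.03]],[[1.1,-0.4,0.01],[0,0,-0.03]],[[1.11,-0.36,0.02],[0,0,-0.04]],[[1.13,-0.28,0.02],[0,0,-0.03]],[[1.14,-0.22,0.02],[0,0,-0.03]],[[1.15,-0.18,0.02],[0,0,-0.04]],[[1.16,-0.1,0.02],[0,0,-0.03]]]
[[[1.16,-0.04,0.02],[0,0,-0.03]],[[1.17,0.01,0.02],[0,0,-0.03]],[[1.16,0.06,0.02],[0,0,-0.038]],[[0.81,-0.38,0.05],[0,0,-0.04]],[[0.82,-0.33,0.06],[0,0,-0.03]],[[0.85,-0.28,0.05],[0,0,-0.04]],[[0.86,-0.24,0.05],[0,0,-0.04]],[[0.87,-0.18,0.06],[0,0,-0.03]],[[0.88,-0.14,0.05],[0,0,-0.04]],[[0.88,-0.08,0.05],[0,0,-0.03]]]
[[[0.89,-0.04,0.05],[0,0,-0.04]],[[0.89,0.01,0.06],[0,0,-0.04]],[[0.89,0.07,0.05],[0,0,-0.03]],[[0.88,0.12,0.05],[0,0,-0.04]],[[0.88,0.16,0.06],[0,0,-0.04]],[[0.86,0.23,0.05],[0,0,-0.03]],[[0.85,0.26,0.05],[0,0,-0.04]],[[0.83,0.31,0.06],[0,0,-0.034]],[[0.0,0.0,0.7],[0,0,0.0]],[[0.0,0.0,0.7],[0,0,0.0]]]
[[[0.0,0.0,0.7],[0,0,0.0]],[[0.0,0.0,0.7],[0,0,0.0]],[[0.0,0.0,0.08],[0,0,0.0]],[[0.0,0.0,0.23],[0,0,0.0]],[[0.0,0.0,0.31],[0,0,0.0]],[[0.0,0.0,0.36],[0,0,0.0]],[[0.0,0.0,0.36],[0,0,0.0]],[[0.0,0.0,0.31],[0,0,0.0]],[[0.0,0.0,0.22],[0,0,0.0]],[[0.0,0.0,0.09],[0,0,0.0]]]
```

send_rows --plan '[[[0.95,-0.6,0],[0,0,-0.03]],[[0.95,-0.5,0],[0,0,-0.03]],[[0.95,-0.45,0],[0,0,-0.03]],[[0.95,-0.4,0],[0,0,-0.03]],[[0.95,-0.4,0],[0,0,-0.03]],[[0.95,-0.3,0],[0,0,-0.04]],[[0.95,-0.3,0],[0,0,-0.04]],[[0.95,-0.2,0],[0,0,-0.04]],[[0.95,-0.15,0],[0,0,-0.04]],[[0.95,-0.1,0],[0,0,-0.04]]]' --gripper 0.7 --force 30

```text
time: 1.35
tool_pos: [0.3171, -0.311, 0.2264]
tool_rot: [-3.141, -0.0, 0.84]
contact_force: [-0.5, -0.1, -0.2]
opening: 0.078
grip_force: 0.0
```

```bash
python3 g.py .457,.109,.18,104,18 .457,.109,.081,104,12e
```

```text
at [ 0.3171 -0.311   0.2264] 48.11 rot [-3.141 -0.     0.84 ] t 1.35 F [-0.5 -0.1 -0.2] open 0.078 grip 0.0 q [-0.95  0.19  1.73 -0.    1.22 -0.22]
[[[0.9,-0.39,0.1],[0,0,-0.03]],[[0.92,-0.35,0.11],[0,0,-0.04]],[[0.94,-0.29,0.1],[0,0,-0.03]],[[0.95,-0.25,0.1],[0,0,-0.04]],[[0.97,-0.18,0.11],[0,0,-0.03]],[[0.97,-0.14,0.1],[0,0,-0.04]],[[0.98,-0.08,0.1],[0,0,-0.03]],[[0.99,-0.03,0.11],[0,0,-0.04]],[[0.98,0.03,0.1],[0,0,-0.03]],[[0.98,0.07,0.1],[0,0,-0.04]]]
[[[0.98,0.14,0.11],[0,0,-0.03]],[[0.96,0.18,0.1],[0,0,-0.03]],[[0.96,0.23,0.1],[0,0,-0.04]],[[0.94,0.29,0.11],[0,0,-0.03]],[[0.93,0.33,0.1],[0,0,-0.04]],[[0.9,0.39,0.1],[0,0,-0.03]],[[0.88,0.43,0.1],[0,0,-0.04]],[[0.86,0.49,0.11],[0,0,-0.031]],[[0.0,0.0,0.08],[0,0,0.0]],[[0.0,0.0,0.21],[0,0,0.0]]]
[[[0.0,0.0,0.33],[0,0,0.0]],[[0.0,0.0,0.41],[0,0,0.0]],[[0.0,0.0,0.46],[0,0,0.0]],[[0.0,0.0,0.49],[0,0,0.0]],[[0.0,0.0,0.49],[0,0,0.0]],[[0.0,0.0,0.46],[0,0,0.0]],[[0.0,0.0,0.41],[0,0,0.0]],[[0.0,0.0,0.32],[0,0,0.0]],[[0.0,0.0,0.22],[0,0,0.0]],[[0.0,0.0,0.08],[0,0,0.0]]]
```

send_rows --plan '[[[0.9,-0.4,0.1],[0,0,-0.03]],[[0.92,-0.35,0.1],[0,0,-0.04]],[[0.94,-0.3,0.1],[0,0,-0.03]],[[0.95,-0.25,0.1],[0,0,-0.04]],[[0.97,-0.2,0.1],[0,0,-0.03]],[[0.97,-0.14,0.1],[0,0,-0.04]],[[0.98,-0.08,0.1],[0,0,-0.03]],[[0.98,-0.03,0.1],[0,0,-0.04]],[[0.98,0.03,0.1],[0,0,-0.03]],[[0.98,0.07,0.1],[0,0,-0.04]]]'

```text
time: 2.6
tool_pos: [0.394, -0.0775, 0.2014]
tool_rot: [-3.141, -0.0, 1.389]
contact_force: [-0.0, 0.4, 0.9]
opening: 0.0781
grip_force: 0.0
```

send_rows --plan '[[[0.98,0.14,0.1],[0,0,-0.03]],[[0.96,0.18,0.1],[0,0,-0.03]],[[0.96,0.23,0.1],[0,0,-0.04]],[[0.94,0.3,0.1],[0,0,-0.03]],[[0.93,0.33,0.1],[0,0,-0.04]],[[0.9,0.4,0.1],[0,0,-0.03]],[[0.88,0.43,0.1],[0,0,-0.04]],[[0.86,0.5,0.1],[0,0,-0.03]],[[0,0,0],[0,0,0]],[[0,0,0],[0,0,0]]]'

```text
time: 3.85
tool_pos: [0.457, 0.1079, 0.1815]
tool_rot: [-3.141, 0.0, 1.811]
contact_force: [-1.1, -1.0, -0.6]
opening: 0.0778
grip_force: 0.0
```

```bash
python3 g.py  .457,.109,.081,104,10
```

```text
at [0.457  0.1079 0.1815] 103.76 rot [-3.141  0.     1.811] t 3.85 F [-1.1 -1.  -0.6] open 0.0778 grip 0.0 q [ 0.07  0.29  1.74 -0.    1.12 -0.17]
[[[0.0,0.0,0.4],[0,0,0.0]],[[0.01,0.0,0.4],[0,0,0.0]],[[0.0,0.0,0.41],[0,0,0.0]],[[0.01,0.0,0.4],[0,0,0.0]],[[0.0,0.01,0.4],[0,0,0.0]],[[0.01,0.0,0.4],[0,0,0.0]],[[0.0,0.0,0.4],[0,0,0.0]],[[0.0,0.0,0.4],[0,0,0.0]],[[0.01,0.0,0.41],[0,0,0.0]],[[0.0,0.0,0.4],[0,0,-0.003]]]
```

send_rows --plan '[[[0,0,0.4],[0,0,0]],[[0.01,0,0.4],[0,0,0]],[[0,0,0.4],[0,0,0]],[[0.01,0,0.4],[0,0,0]],[[0,0,0.4],[0,0,0]],[[0.01,0,0.4],[0,0,0]],[[0,0,0.4],[0,0,0]],[[0,0,0.4],[0,0,0]],[[0.01,0,0.4],[0,0,0]],[[0,0,0.4],[0,0,0]]]'

```text
time: 5.1
tool_pos: [0.4571, 0.1093, 0.081]
tool_rot: [3.142, 0.0, 1.812]
contact_force: [-0.1, -0.9, 0.5]
opening: 0.0778
grip_force: 0.0
```

send_rows --plan '[[[0,0,0],[0,0,0]],[[0,0,0],[0,0,0]],[[0,0,0],[0,0,0]],[[0,0,0],[0,0,0]],[[0,0,0],[0,0,0]],[[0,0,0],[0,0,0]],[[0,0,0],[0,0,0]],[[0,0,-0.1],[0,0,0]],[[0,0,-0.5],[0,0,0]],[[0,0,-0.5],[0,0,0]]]' --gripper -1

```text
time: 6.35
tool_pos: [0.4573, 0.1093, 0.1102]
tool_rot: [3.141, 0.0, 1.811]
contact_force: [-0.3, 0.1, -2.2]
opening: 0.0433
grip_force: 25.9
```

```bash
python3 g.py .40,.32,.11,104,10e .40,.32,.082,104,5e
```

```text
at [0.4573 0.1093 0.1102] 103.78 rot [3.141 0.    1.811] t 6.35 F [-0.3  0.1 -2.2] open 0.0433 grip 25.9 q [ 0.07  0.38  1.83 -0.    0.93 -0.17]
TOO BIG 4 [ 1.18 -0.03  0.  ] 0.0
TOO BIG 5 [ 1.29 -0.03  0.  ] 0.0
TOO BIG 6 [ 1.3  -0.03  0.  ] 0.0
TOO BIG 7 [ 1.18 -0.03  0.01] 0.0
[[[0.24,-0.01,0.0],[0,0,0.0]],[[0.67,-0.01,0.0],[0,0,0.0]],[[0.98,-0.03,0.0],[0,0,0.0]],[[1.18,-0.03,0.0],[0,0,0.0]],[[1.29,-0.03,0.0],[0,0,0.0]],[[1.3,-0.03,0.0],[0,0,0.0]],[[1.18,-0.03,0.01],[0,0,0.0]],[[0.98,-0.02,0.0],[0,0,0.0]],[[0.66,-0.02,0.0],[0,0,0.0]],[[0.25,-0.01,0.0],[0,0,-0.002]]]
[[[0.0,0.0,0.12],[0,0,0.0]],[[0.0,0.0,0.27],[0,0,0.0]],[[0.0,0.0,0.33],[0,0,0.0]],[[0.0,0.0,0.28],[0,0,0.0]],[[0.0,0.0,0.12],[0,0,0.0]]]
```

send_rows --plan '[[[0.3,0,0],[0,0,0]],[[0.7,-0.02,0],[0,0,0]],[[1,-0.03,0],[0,0,0]],[[1,-0.03,0],[0,0,0]],[[1,-0.03,0],[0,0,0]],[[1,-0.03,0],[0,0,0]],[[1,-0.03,0],[0,0,0]],[[1,-0.03,0],[0,0,0]],[[1,-0.02,0],[0,0,0]],[[0.6,0,0],[0,0,0]]]'

```text
time: 7.6
tool_pos: [0.3992, 0.3184, 0.1087]
tool_rot: [-3.141, 0.0, 1.813]
contact_force: [0.2, 0.3, -3.4]
opening: 0.0434
grip_force: 25.9
```

send_rows --plan '[[[0.1,0,0.1],[0,0,0]],[[0,0,0.25],[0,0,0]],[[0,0,0.3],[0,0,0]],[[0,0,0.26],[0,0,0]],[[0,0,0.12],[0,0,0]],[[0,0,0.07],[0,0,0]],[[0,0,0.03],[0,0,0]],[[0,0,0],[0,0,0]],[[0,0,0],[0,0,0]],[[0,0,0],[0,0,0]]]'

```text
time: 8.85
tool_pos: [0.4001, 0.3191, 0.0819]
tool_rot: [3.141, 0.0, 1.812]
contact_force: [-2.2, -2.4, 4.9]
opening: 0.0435
grip_force: 27.7
```

send_rows --plan '[[[0,0,0],[0,0,0]],[[0,0,0],[0,0,0]],[[0,0,0],[0,0,0]],[[0,0,0],[0,0,0]],[[0,0,-0.3],[0,0,0]],[[0,0,-0.6],[0,0,0]],[[0,0,-0.8],[0,0,0]],[[0,0,-0.8],[0,0,0]],[[0,0,-0.8],[0,0,0]],[[0,0,-0.5],[0,0,0]]]' --gripper 0.4

```text
time: 10.1
tool_pos: [0.4003, 0.3195, 0.1779]
tool_rot: [3.139, -0.001, 1.811]
contact_force: [-0.4, 0.3, -0.7]
opening: 0.0644
grip_force: 0.0
```

```bash
python3 g.py .610,.257,.16,104.2,10 .610,.257,.097,104.2,8e
```

```text
at [0.4003 0.3195 0.1779] 103.79 rot [ 3.139e+00 -1.000e-03  1.811e+00] t 10.1 F [-0.4  0.3 -0.7] open 0.0644 grip 0.0 q [ 0.52  0.36  1.64 -0.    1.14  0.28]
[[[-0.44,0.75,0.07],[0,0,0.0]],[[-0.45,0.76,0.07],[0,0,0.0]],[[-0.44,0.75,0.07],[0,0,0.0]],[[-0.44,0.76,0.08],[0,0,0.0]],[[-0.44,0.75,0.07],[0,0,0.0]],[[-0.45,0.76,0.07],[0,0,0.0]],[[-0.44,0.75,0.07],[0,0,0.0]],[[-0.44,0.76,0.07],[0,0,0.0]],[[-0.44,0.75,0.07],[0,0,0.0]],[[-0.45,0.76,0.08],[0,0,-0.005]]]
[[[0.0,0.0,0.11],[0,0,0.0]],[[0.0,0.0,0.28],[0,0,0.0]],[[0.0,0.0,0.41],[0,0,0.0]],[[0.0,0.0,0.46],[0,0,0.0]],[[0.0,0.0,0.46],[0,0,0.0]],[[0.0,0.0,0.4],[0,0,0.0]],[[0.0,0.0,0.29],[0,0,0.0]],[[0.0,0.0,0.11],[0,0,0.0]]]
```

send_rows --plan '[[[-0.44,0.75,0.07],[0,0,0]],[[-0.45,0.76,0.07],[0,0,0]],[[-0.44,0.75,0.07],[0,0,0]],[[-0.44,0.76,0.08],[0,0,0]],[[-0.44,0.75,0.07],[0,0,0]],[[-0.45,0.76,0.07],[0,0,0]],[[-0.44,0.75,0.07],[0,0,0]],[[-0.44,0.76,0.07],[0,0,0]],[[-0.44,0.75,0.07],[0,0,0]],[[-0.45,0.76,0.08],[0,0,-0.005]]]'

```text
time: 11.35
tool_pos: [0.6111, 0.2554, 0.1565]
tool_rot: [-3.14, 0.0, 1.819]
contact_force: [0.2, -0.2, -0.1]
opening: 0.0642
grip_force: 0.0
```

send_rows --plan '[[[0,0,0.1],[0,0,0]],[[0,0,0.3],[0,0,0]],[[0,0,0.4],[0,0,0]],[[0,0,0.45],[0,0,0]],[[0,0,0.45],[0,0,0]],[[0,0,0.4],[0,0,0]],[[0,0,0.3],[0,0,0]],[[0,0,0.1],[0,0,0]],[[0,0,0],[0,0,0]],[[0,0,0],[0,0,0]]]'

```text
time: 12.6
tool_pos: [0.6099, 0.2568, 0.0959]
tool_rot: [3.141, 0.0, 1.819]
contact_force: [-0.2, -0.2, 0.2]
opening: 0.0645
grip_force: 0.0
```

```bash
python3 g.py; python3 - <<'E'
from h import *
t,d=read_camera("top");s,_=read_camera("side")
for n,im in(("top",t),("side",s)):
    cv2.imwrite(f"pics/{n}1.png",im)
H=cv2.cvtColor(t,cv2.COLOR_BGR2HSV)
p,c,a=comp((H[...,0]>100)&(H[...,0]<130)&(H[...,1]>110),proj("top",[(.4,.32,.103)])[0]);print("cap",plane("top",[c],.103),a)
cv2.imwrite("pics/side1c.png",cv2.resize(s[150:260,160:310],None,fx=5,fy=5,interpolation=cv2.INTER_CUBIC))
E
```

```text
at [0.6099 0.2568 0.0959] 104.24 rot [3.141 0.    1.819] t 12.6 F [-0.2 -0.2  0.2] open 0.0645 grip 0.0 q [ 0.28  0.7   1.28 -0.    1.16  0.03]
cap [[0.8201422  0.71131963 0.103     ]] 257
```

View pics/side1c.png

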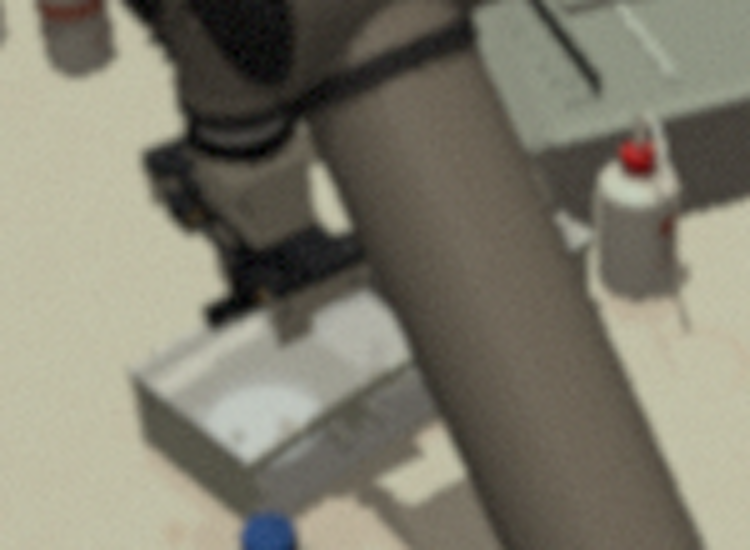

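The side crop shows the bottle standing (cap at (268,535)) and the fingers around the grip above the deck. I'll close at 60 N and lift.

send_rows --plan '[[[0,0,0],[0,0,0]],[[0,0,0],[0,0,0]],[[0,0,0],[0,0,0]],[[0,0,0],[0,0,0]],[[0,0,0],[0,0,0]],[[0,0,0],[0,0,0]],[[0,0,0],[0,0,0]],[[0,0,0],[0,0,0]],[[0,0,-0.1],[0,0,0]],[[0,0,-0.2],[0,0,0]]]' --gripper -1 --force 60

```text
time: 13.95
tool_pos: [0.6093, 0.2566, 0.1027]
tool_rot: [-3.141, 0.0, 1.819]
contact_force: [-0.4, -0.5, -1.0]
opening: 0.0156
grip_force: 60.0
```

```bash
python3 g.py .57,.225,.24,104.2,8 .40,.085,.24,203.1,10
```

```text
at [0.6093 0.2566 0.1027] 104.24 rot [-3.141  0.     1.819] t 13.95 F [-0.4 -0.5 -1. ] open 0.0156 grip 60.0 q [0.28 0.7  1.27 0.   1.17 0.03]
[[[-0.1,-0.23,-0.69],[0,0,0.0]],[[-0.11,-0.23,-0.68],[0,0,0.0]],[[-0.1,-0.23,-0.69],[0,0,0.0]],[[-0.11,-0.23,-0.69],[0,0,0.0]],[[-0.1,-0.23,-0.68],[0,0,0.0]],[[-0.11,-0.23,-0.69],[0,0,0.0]],[[-0.1,-0.23,-0.68],[0,0,0.0]],[[-0.11,-0.23,-0.69],[0,0,0.0]],[[-0.38,-0.8,0.0],[0,0,-0.11]],[[-0.23,-0.84,0.0],[0,0,-0.11]]]
[[[-0.08,-0.88,0.0],[0,0,-0.11]],[[0.07,-0.88,0.0],[0,0,-0.11]],[[0.21,-0.85,0.0],[0,0,-0.11]],[[0.37,-0.8,0.0],[0,0,-0.11]],[[0.49,-0.73,0.0],[0,0,-0.11]],[[0.62,-0.64,0.0],[0,0,-0.11]],[[0.71,-0.52,0.0],[0,0,-0.11]],[[0.79,-0.38,0.0],[0,0,-0.108]]]
```

send_rows --plan '[[[-0.1,-0.23,-0.5],[0,0,0]],[[-0.1,-0.23,-0.7],[0,0,0]],[[-0.1,-0.23,-0.7],[0,0,0]],[[-0.1,-0.23,-0.7],[0,0,0]],[[-0.1,-0.23,-0.7],[0,0,0]],[[-0.1,-0.23,-0.7],[0,0,0]],[[-0.1,-0.23,-0.7],[0,0,0]],[[-0.1,-0.23,-0.7],[0,0,0]],[[-0.4,-0.8,0],[0,0,-0.11]],[[-0.25,-0.84,0],[0,0,-0.11]]]'

```text
time: 15.2
tool_pos: [0.5358, 0.1967, 0.2386]
tool_rot: [3.141, 0.0, 2.171]
contact_force: [-0.3, -0.1, -1.5]
opening: 0.0154
grip_force: 60.0
```

send_rows --plan '[[[-0.08,-0.88,0],[0,0,-0.11]],[[0.07,-0.88,0],[0,0,-0.11]],[[0.2,-0.85,0],[0,0,-0.11]],[[0.37,-0.8,0],[0,0,-0.11]],[[0.5,-0.7,0],[0,0,-0.11]],[[0.6,-0.6,0],[0,0,-0.11]],[[0.7,-0.5,0],[0,0,-0.11]],[[0.8,-0.4,0],[0,0,-0.11]],[[0,0,0],[0,0,0]],[[0,0,0],[0,0,0]]]'

```text
time: 16.45
tool_pos: [0.4017, 0.0868, 0.2384]
tool_rot: [-3.141, 0.001, -2.739]
contact_force: [0.2, 0.7, -1.7]
opening: 0.0156
grip_force: 60.0
```

```bash
python3 g.py .3754,.0733,.06,203.1,10
```

```text
at [0.4017 0.0868 0.2384] -156.93 rot [-3.141e+00  1.000e-03 -2.739e+00] t 16.45 F [ 0.2  0.7 -1.7] open 0.0156 grip 60.0 q [ 0.03  0.12  1.79  0.    1.23 -1.95]
[[[0.12,-0.01,0.71],[0,0,0.0]],[[0.12,-0.01,0.72],[0,0,0.0]],[[0.11,-0.01,0.71],[0,0,0.0]],[[0.12,0.0,0.72],[0,0,0.0]],[[0.12,-0.01,0.71],[0,0,0.0]],[[0.12,-0.01,0.71],[0,0,0.0]],[[0.12,-0.01,0.72],[0,0,0.0]],[[0.11,-0.01,0.71],[0,0,0.0]],[[0.12,-0.01,0.71],[0,0,0.0]],[[0.12,-0.01,0.72],[0,0,0.0]]]
```

send_rows --plan '[[[0.12,-0.01,0.5],[0,0,0]],[[0.12,-0.01,0.75],[0,0,0]],[[0.11,-0.01,0.75],[0,0,0]],[[0.12,0,0.75],[0,0,0]],[[0.12,-0.01,0.75],[0,0,0]],[[0.12,-0.01,0.75],[0,0,0]],[[0.12,-0.01,0.75],[0,0,0]],[[0.11,-0.01,0.75],[0,0,0]],[[0.12,-0.01,0.75],[0,0,0]],[[0.12,-0.01,0.65],[0,0,0]]]'

```text
time: 17.7
tool_pos: [0.3744, 0.0731, 0.0578]
tool_rot: [3.141, -0.001, -2.737]
contact_force: [0.8, 0.4, -0.8]
opening: 0.0156
grip_force: 60.0
```

```bash
python3 - <<'E'
from h import *
t,d=read_camera("top");s,_=read_camera("side");np.savez("n2.npz",t=t,s=s)
r1=cv2.resize(t[160:260,200:300],None,fx=4,fy=4,interpolation=cv2.INTER_CUBIC)
r2=cv2.resize(s[170:270,190:290],None,fx=4,fy=4,interpolation=cv2.INTER_CUBIC)
cv2.imwrite("pics/c2.png",np.hstack([r1,r2]))
E
python3 g.py
```

```text
at [0.3732 0.0731 0.0574] -156.8 rot [ 3.14  -0.004 -2.737] t 17.8 F [-0.3 -0.4 -1. ] open 0.0153 grip 60.0 q [-0.01  0.34  2.12 -0.    0.69 -1.98]
```

View pics/c2.png

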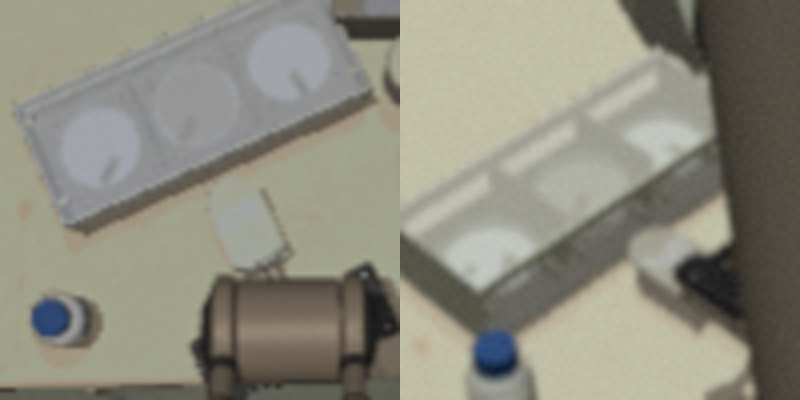

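The top crop (left half) shows the three dishes unobstructed, the middle one at (200,103), and the blade at (250,228) lined up with the middle bay. The bottle is upright at (55,320). I'll measure the blade and dish offsets in the shelf frame.

```bash
cat > m2.py <<'E'
from h import *
t=np.load("n2.npz")["t"];lab=cv2.cvtColor(t,cv2.COLOR_BGR2LAB).astype(np.float32);L=lab[...,0];b=lab[...,2]
c=(.6210,.1781);yw=23.1
# blade: expected origin in shelf x: 
e=robot.observe()["tool_pos"];a=np.radians(yw);dx=np.array(e[:2])-c
gx,gy=dx@[np.cos(a),np.sin(a)],dx@[-np.sin(a),np.cos(a)];print("grip in shelf frame",gx,gy)
ox=gx+.13
sx=ox+np.arange(-.03,.03,.003)
for lo,hi in((.018,.042),(-.042,-.018)):
    tt=np.arange(lo,hi,.0005); A=prof("top",b,c,yw,.040,sx,tt).T
    print("side",np.round(edge(A,tt,sx),4))
s=np.arange(-.012,.012,.003);tt=ox+.049+np.arange(-.02,.02,.0005)
print("tip",ox+.049,np.round(edge(prof("top",b,c,yw,.040,tt,s),tt,s),4))
# dishes: fit circle to radial edges
for y0,z in((.108,.030),(0,.044),(-.108,.030)):
    cx,cy=0.,y0
    for it in range(4):
        pts=[]
        for th in np.radians(np.arange(0,360,6)):
            rr=np.arange(.036,.053,.0005)
            xs=cx+rr*np.cos(th);ys=cy+rr*np.sin(th)
            P=np.c_[c[0]+xs*np.cos(a)-ys*np.sin(a),c[1]+xs*np.sin(a)+ys*np.cos(a),np.full(len(rr),z)]
            m=proj("top",P).astype(np.float32)[None];I=cv2.GaussianBlur(cv2.remap(L,m[...,0],m[...,1],cv2.INTER_CUBIC),(7,1),1.5)[0]
            G=-np.gradient(I);G[G<.5*G.max()]=0;r=(G*rr).sum()/G.sum();pts.append((cx+r*np.cos(th),cy+r*np.sin(th)))
        q=np.array(pts);k=np.ones(len(q),bool)
        for _ in range(4):
            w=np.linalg.lstsq(np.c_[2*q[k],np.ones(k.sum())],(q[k]**2).sum(1),rcond=None)[0];R=np.sqrt(w[2]+w[0]**2+w[1]**2)
            res=abs(np.hypot(*(q-w[:2]).T)-R);k=res<max(.0015,1.5*np.median(res))
        cx,cy=w[:2]
    print("dish",y0,np.round([cx,cy,R],4),k.sum())
E
python3 m2.py
```

```text
grip in shelf frame -0.2691023385222772 0.0006254838408686025
side [3.530e-02 9.578e-01 4.000e-04]
side [-2.490e-02  9.818e-01  5.000e-04]
tip -0.09010233852227721 [-0.0817  0.0436  0.0009]
dish 0.108 [-0.      0.1083  0.0417] 50
dish 0 [-0.0027 -0.0008  0.0454] 50
dish -0.108 [ 0.0018 -0.1082  0.0421] 48
```

```bash
cat > m3.py <<'E'
from h import *
D=np.load("n2.npz");c=(.6210,.1781);yw=24.0;a=np.radians(23.1)
e=robot.observe()["tool_pos"];g=np.array(e[:2]); xs=np.arange(.07,.205,.004)
for n in("t","s"):
    lab=cv2.cvtColor(D[n],cv2.COLOR_BGR2LAB).astype(np.float32);cam="top" if n=="t" else "side"
    A=np.c_[xs*1000,prof(cam,lab[...,0],g,yw,.04,xs,np.arange(-.012,.0121,.004)).mean(1),prof(cam,lab[...,2],g,yw,.04,xs,np.arange(-.012,.0121,.004)).mean(1)]
    print(n);print(A.round(0).astype(int).T)
E
python3 m3.py
```

```text
t
[[ 70  74  78  82  86  90  94  98 102 106 110 114 118 122 126 130 134 138
  142 146 150 154 158 162 166 170 174 178 182 186 190 194 198 202]
 [ 98 114 116  99 116 145 164 172 171 171 171 170 171 171 171 171 171 172
  172 171 172 171 171 170 169 169 170 169 165 155 124  98  99 102]
 [135 135 136 134 132 132 133 133 133 133 133 134 134 134 134 133 132 130
  129 129 128 132 135 136 136 136 136 136 137 140 138 136 134 133]]
s
[[ 70  74  78  82  86  90  94  98 102 106 110 114 118 122 126 130 134 138
  142 146 150 154 158 162 166 170 174 178 182 186 190 194 198 202]
 [ 33  34  30  32  33  34  34  34  40  45  44  39  39  54  94 138 170 181
  183 182 180 175 171 168 166 166 166 159 141 121 110 107 106 108]
 [127 128 127 128 128 127 127 128 128 129 128 129 128 129 131 132 132 132
  131 132 133 134 136 136 136 137 137 136 135 133 132 132 132 132]]
```

```bash
python3 g.py .3738,.0721,.0275,202.2,10e .4998,.1259,.0275,202.2,20e
```

```text
at [0.3732 0.0731 0.0574] -156.8 rot [ 3.14  -0.004 -2.737] t 17.8 F [-0.3 -0.4 -1. ] open 0.0153 grip 60.0 q [-0.01  0.34  2.12 -0.    0.69 -1.98]
[[[0.0,0.0,0.03],[0,0,0.0]],[[0.0,0.0,0.09],[0,0,0.0]],[[0.0,-0.01,0.14],[0,0,0.0]],[[0.0,-0.01,0.16],[0,0,0.0]],[[0.0,0.0,0.18],[0,0,0.01]],[[0.0,-0.01,0.17],[0,0,0.0]],[[0.0,-0.01,0.17],[0,0,0.0]],[[-0.01,0.0,0.13],[0,0,0.0]],[[0.0,0.0,0.09],[0,0,0.0]],[[0.0,-0.01,0.04],[0,0,0.001]]]
[[[-0.04,0.0,0.0],[0,0,0.0]],[[-0.11,0.0,0.0],[0,0,0.0]],[[-0.18,0.01,0.0],[0,0,0.0]],[[-0.24,0.0,0.0],[0,0,0.0]],[[-0.29,0.0,0.0],[0,0,0.0]],[[-0.32,0.01,0.0],[0,0,0.0]],[[-0.36,0.01,0.0],[0,0,0.0]],[[-0.39,0.0,0.0],[0,0,0.0]],[[-0.4,0.01,0.0],[0,0,0.0]],[[-0.41,0.01,0.0],[0,0,0.0]]]
[[[-0.41,0.0,0.0],[0,0,0.0]],[[-0.4,0.01,0.0],[0,0,0.0]],[[-0.38,0.01,0.0],[0,0,0.0]],[[-0.36,0.0,0.0],[0,0,0.0]],[[-0.33,0.01,0.0],[0,0,0.0]],[[-0.29,0.0,0.0],[0,0,0.0]],[[-0.23,0.01,0.0],[0,0,0.0]],[[-0.18,0.0,0.0],[0,0,0.0]],[[-0.12,0.0,0.0],[0,0,0.0]],[[-0.04,0.0,0.0],[0,0,0.0]]]
```

send_rows --plan '[[[0,0,0.05],[0,0,0.011]],[[0,0,0.15],[0,0,0]],[[0,-0.01,0.2],[0,0,0]],[[0,-0.01,0.2],[0,0,0]],[[0,-0.01,0.2],[0,0,0]],[[0,-0.01,0.2],[0,0,0]],[[0,-0.01,0.15],[0,0,0]],[[0,0,0.05],[0,0,0]],[[0,0,0],[0,0,0]],[[0,0,0],[0,0,0]]]'

```text
time: 19.05
tool_pos: [0.3755, 0.0718, 0.0293]
tool_rot: [-3.141, 0.0, -2.753]
contact_force: [0.5, 0.6, -1.2]
opening: 0.0155
grip_force: 60.0
```

```bash
python3 g.py .4538,.1062,.0275,202.2,10e
```

```text
at [0.3755 0.0718 0.0293] -157.75 rot [-3.141  0.    -2.753] t 19.05 F [ 0.5  0.6 -1.2] open 0.0155 grip 60.0 q [-0.01  0.41  2.14 -0.    0.59 -1.97]
[[[-0.1,0.0,0.0],[0,0,0.0]],[[-0.26,0.01,0.01],[0,0,0.0]],[[-0.38,0.01,0.01],[0,0,0.0]],[[-0.46,0.01,0.01],[0,0,0.0]],[[-0.51,0.01,0.01],[0,0,0.0]],[[-0.51,0.02,0.01],[0,0,0.0]],[[-0.46,0.01,0.01],[0,0,0.0]],[[-0.38,0.01,0.0],[0,0,0.0]],[[-0.26,0.0,0.01],[0,0,0.0]],[[-0.1,0.01,0.0],[0,0,0.001]]]
```

send_rows --plan '[[[-0.1,0,0.03],[0,0,0]],[[-0.26,0.01,0.03],[0,0,0]],[[-0.38,0.01,0.01],[0,0,0]],[[-0.46,0.01,0],[0,0,0]],[[-0.5,0.01,0],[0,0,0]],[[-0.5,0.02,0],[0,0,0]],[[-0.46,0.01,0],[0,0,0]],[[-0.38,0.01,0],[0,0,0]],[[-0.26,0,0],[0,0,0]],[[-0.1,0,0],[0,0,0]]]'

```text
time: 20.3
tool_pos: [0.4536, 0.106, 0.0274]
tool_rot: [-3.142, -0.0, -2.753]
contact_force: [0.1, -1.0, -1.5]
opening: 0.0157
grip_force: 60.0
```

```bash
python3 g.py .4998,.1259,.0275,202.2,10e; sed -i 's/^t=np.load.*\["t"\];/t,_=read_camera("top");/;' m2.py;  python3 m2.py | grep dish
```

```text
at [0.4536 0.106  0.0274] -157.75 rot [-3.142 -0.    -2.753] t 20.3 F [ 0.1 -1.  -1.5] open 0.0157 grip 60.0 q [ 0.06  0.51  1.92 -0.    0.71 -1.89]
[[[-0.06,0.0,0.0],[0,0,0.0]],[[-0.15,0.0,0.0],[0,0,0.0]],[[-0.22,0.01,0.0],[0,0,0.0]],[[-0.28,0.0,0.0],[0,0,0.0]],[[-0.3,0.01,0.0],[0,0,0.0]],[[-0.29,0.0,0.0],[0,0,0.0]],[[-0.28,0.01,0.0],[0,0,0.0]],[[-0.22,0.0,0.0],[0,0,0.0]],[[-0.16,0.01,-0.01],[0,0,0.0]],[[-0.05,0.0,0.0],[0,0,0.001]]]
dish 0.108 [-0.0002  0.1087  0.0416] 47
dish 0 [-0.0024 -0.001   0.0458] 46
dish -0.108 [ 0.0011 -0.1089  0.0418] 49
```

No forces and the dishes are unmoved. I'll finish the insertion, then lift 14 mm.

send_rows --plan '[[[-0.06,0,0],[0,0,0]],[[-0.15,0,0],[0,0,0]],[[-0.22,0.01,0],[0,0,0]],[[-0.28,0,0],[0,0,0]],[[-0.3,0.01,0],[0,0,0]],[[-0.3,0,0],[0,0,0]],[[-0.28,0.01,0],[0,0,0]],[[-0.22,0,0],[0,0,0]],[[-0.16,0.01,0],[0,0,0]],[[-0.05,0,0],[0,0,0]]]'

```text
time: 21.6
tool_pos: [0.4997, 0.1259, 0.0273]
tool_rot: [3.142, -0.0, -2.753]
contact_force: [-0.9, -1.1, -2.8]
opening: 0.0156
grip_force: 60.0
```

send_rows --plan '[[[0,0,-0.02],[0,0,0]],[[0,0,-0.04],[0,0,0]],[[0,0,-0.05],[0,0,0]],[[0,0,-0.06],[0,0,0]],[[0,0,-0.07],[0,0,0]],[[0,0,-0.07],[0,0,0]],[[0,0,-0.07],[0,0,0]],[[0,0,-0.06],[0,0,0]],[[0,0,-0.04],[0,0,0]],[[0,0,0],[0,0,0]]]'

```text
time: 22.85
tool_pos: [0.4997, 0.1259, 0.0395]
tool_rot: [-3.141, 0.0, -2.753]
contact_force: [0.8, -0.4, -3.3]
opening: 0.0154
grip_force: 60.0
```

```bash
python3 m2.py; python3 g.py .3680,.0692,.0395,202.2,20e
```

```text
grip in shelf frame -0.1320597149778813 -0.0004221164103418158
side [3.4600e-02 1.3377e+01 2.1000e-03]
side [-0.0342 -0.7481  0.0025]
tip 0.04694028502211871 [4.840e-02 9.424e+00 1.700e-03]
dish 0.108 [-0.0015  0.107   0.0429] 42
dish 0 [ 0.0026 -0.0004  0.0459] 38
dish -0.108 [ 0.0012 -0.1084  0.0416] 49
at [0.4997 0.1259 0.0395] -157.75 rot [-3.141  0.    -2.753] t 22.9 F [ 0.1 -1.  -3.1] open 0.0154 grip 60.0 q [ 0.1   0.56  1.78 -0.    0.81 -1.86]
[[[0.04,0.0,0.0],[0,0,0.0]],[[0.12,0.0,0.0],[0,0,0.0]],[[0.19,-0.01,0.0],[0,0,0.0]],[[0.25,0.0,0.0],[0,0,0.0]],[[0.3,-0.01,0.0],[0,0,0.0]],[[0.34,0.0,0.0],[0,0,0.0]],[[0.38,-0.01,0.0],[0,0,0.0]],[[0.4,-0.01,0.0],[0,0,0.0]],[[0.42,0.0,0.0],[0,0,0.0]],[[0.43,-0.01,0.0],[0,0,0.0]]]
[[[0.43,-0.01,0.0],[0,0,0.0]],[[0.42,-0.01,0.0],[0,0,0.0]],[[0.4,-0.01,0.0],[0,0,0.0]],[[0.38,0.0,0.0],[0,0,0.0]],[[0.34,-0.01,0.0],[0,0,0.0]],[[0.3,0.0,0.0],[0,0,0.0]],[[0.25,-0.01,0.0],[0,0,0.0]],[[0.18,0.0,0.0],[0,0,0.0]],[[0.12,0.0,0.0],[0,0,0.0]],[[0.04,0.0,0.0],[0,0,0.001]]]
```

send_rows --plan '[[[0,0,-0.05],[0,0,0]],[[0.04,0,-0.05],[0,0,0]],[[0.12,0,0],[0,0,0]],[[0.18,-0.01,0],[0,0,0]],[[0.25,0,0],[0,0,0]],[[0.3,-0.01,0],[0,0,0]],[[0.35,0,0],[0,0,0]],[[0.38,-0.01,0],[0,0,0]],[[0.4,-0.01,0],[0,0,0]],[[0.4,0,0],[0,0,0]]]'

```text
time: 24.15
tool_pos: [0.4434, 0.1017, 0.042]
tool_rot: [-3.141, 0.0, -2.753]
contact_force: [0.0, -0.6, -3.0]
opening: 0.0154
grip_force: 60.0
```

send_rows --plan '[[[0.42,-0.01,0],[0,0,0]],[[0.42,-0.01,0],[0,0,0]],[[0.42,0,0],[0,0,0]],[[0.4,-0.01,0],[0,0,0]],[[0.38,-0.01,0],[0,0,0]],[[0.34,0,0],[0,0,0]],[[0.3,-0.01,0],[0,0,0]],[[0.22,0,0],[0,0,0]],[[0.14,0,0],[0,0,0]],[[0.06,0,0],[0,0,0]]]'

```text
time: 25.4
tool_pos: [0.3728, 0.0715, 0.042]
tool_rot: [-3.141, 0.0, -2.753]
contact_force: [1.2, -0.5, -3.2]
opening: 0.0159
grip_force: 60.0
```

```bash
python3 g.py; python3 - <<'E'
from h import *
t,d=read_camera("top");s,_=read_camera("side");np.savez("n3.npz",t=t,s=s)
r1=cv2.resize(t[160:260,200:300],None,fx=4,fy=4,interpolation=cv2.INTER_CUBIC)
r2=cv2.resize(s[170:270,190:290],None,fx=4,fy=4,interpolation=cv2.INTER_CUBIC)
cv2.imwrite("pics/c3.png",np.hstack([r1,r2]))
E
```

```text
at [0.3728 0.0715 0.042 ] -157.76 rot [-3.141  0.    -2.753] t 25.4 F [ 1.2 -0.5 -3.2] open 0.0159 grip 60.0 q [-0.01  0.37  2.14 -0.    0.63 -1.97]
```

View pics/c3.png

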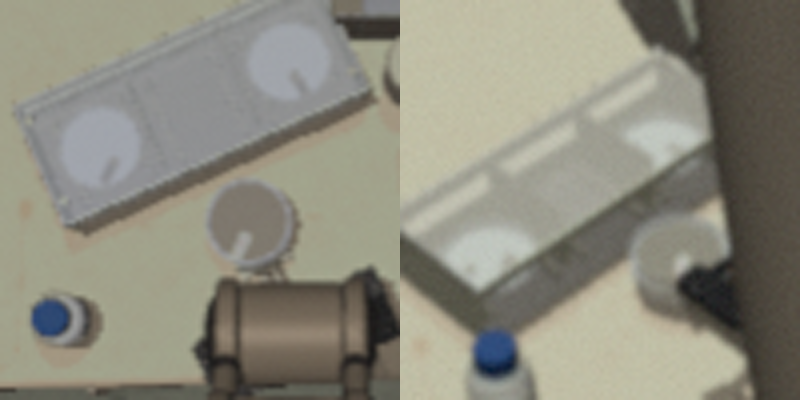

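The pair is out, still stacked on the scoop (upper dish at (250,224) in the left crop), and the middle bay is empty. The wash bottle's spout points toward -x, so I'll carry the pair above it.

```bash
cat > m4.py <<'E'
from h import *
def circ(t,c0,z,ch=2,lo=.036,hi=.055,out=True):
    lab=cv2.cvtColor(t,cv2.COLOR_BGR2LAB).astype(np.float32)[...,ch];cx,cy=c0
    for it in range(5):
        pts=[]
        for th in np.radians(np.arange(0,360,5)):
            rr=np.arange(lo,hi,.0005);P=np.c_[cx+rr*np.cos(th),cy+rr*np.sin(th),np.full(len(rr),z)]
            m=proj("top",P).astype(np.float32)[None];I=cv2.GaussianBlur(cv2.remap(lab,m[...,0],m[...,1],cv2.INTER_CUBIC),(7,1),1.5)[0]
            G=abs(np.gradient(I));G[G<.5*G.max()]=0;r=(G*rr).sum()/G.sum();pts.append((cx+r*np.cos(th),cy+r*np.sin(th)))
        q=np.array(pts);k=np.ones(len(q),bool)
        for _ in range(5):
            w=np.linalg.lstsq(np.c_[2*q[k],np.ones(k.sum())],(q[k]**2).sum(1),rcond=None)[0];R=np.sqrt(w[2]+w[0]**2+w[1]**2)
            res=abs(np.hypot(*(q-w[:2]).T)-R);k=res<max(.0012,1.5*np.median(res))
        cx,cy=w[:2]
    return cx,cy,R,k.sum()
def onscoop(t,o):
    p=o["tool_pos"];a=o["tool_rot"][2]+np.pi+np.radians(.9);u=np.array([np.cos(a),np.sin(a)]);v=np.array([-u[1],u[0]])
    c0=np.array(p[:2])+.13*u; print("origin",c0.round(4),"yaw",np.degrees(a)%360)
    for ch in(2,0):
        r=circ(t,c0,p[2]+.011,ch);d=np.array(r[:2])-c0;print("ch",ch,np.round(r,4),"rel x,y",np.round([d@u,d@v],4))
E
python3 -c "
from m4 import *
onscoop(np.load('n3.npz')['t'],robot.observe())"
python3 g.py .3728,.0715,.25,202.2,20e .4412,-.2307,.25,166.4,20e
```

```text
origin [0.4924 0.1226] yaw 23.149413350864936
ch 2 [4.965e-01 1.222e-01 4.420e-02 6.100e+01] rel x,y [ 0.0036 -0.002 ]
ch 0 [ 0.4927  0.1184  0.0453 43.    ] rel x,y [-0.0013 -0.0041]
at [0.3728 0.0715 0.0419] -157.75 rot [-3.141  0.    -2.753] t 25.5 F [ 1.2 -0.2 -2.1] open 0.0155 grip 60.0 q [-0.01  0.37  2.14 -0.    0.63 -1.97]
[[[0.0,0.0,-0.06],[0,0,0.0]],[[0.0,0.0,-0.17],[0,0,0.0]],[[0.0,0.0,-0.28],[0,0,0.0]],[[0.0,0.0,-0.36],[0,0,0.0]],[[0.0,0.0,-0.43],[0,0,0.0]],[[0.0,0.0,-0.5],[0,0,0.0]],[[0.0,0.0,-0.54],[0,0,0.0]],[[0.0,0.0,-0.59],[0,0,0.0]],[[0.0,0.0,-0.61],[0,0,0.0]],[[0.0,0.0,-0.62],[0,0,0.0]]]
[[[0.0,0.0,-0.62],[0,0,0.0]],[[0.0,0.0,-0.61],[0,0,0.0]],[[0.0,0.0,-0.59],[0,0,0.0]],[[0.0,0.0,-0.54],[0,0,0.0]],[[0.0,0.0,-0.5],[0,0,0.0]],[[0.0,0.0,-0.44],[0,0,0.0]],[[0.0,0.0,-0.36],[0,0,0.0]],[[0.0,0.0,-0.27],[0,0,0.0]],[[0.0,0.0,-0.17],[0,0,0.0]],[[0.0,0.0,-0.06],[0,0,0.001]]]
[[[0.01,-0.09,0.0],[0,0,0.0]],[[0.05,-0.25,0.0],[0,0,0.01]],[[0.06,-0.4,0.0],[0,0,0.01]],[[0.07,-0.54,0.0],[0,0,0.02]],[[0.06,-0.64,0.0],[0,0,0.02]],[[0.06,-0.74,0.0],[0,0,0.03]],[[0.01,-0.81,0.0],[0,0,0.02]],[[0.0,-0.87,0.0],[0,0,0.03]],[[-0.05,-0.91,0.0],[0,0,0.03]],[[-0.1,-0.92,0.0],[0,0,0.03]]]
[[[-0.14,-0.92,0.0],[0,0,0.03]],[[-0.17,-0.89,0.0],[0,0,0.03]],[[-0.22,-0.84,0.0],[0,0,0.03]],[[-0.23,-0.78,0.0],[0,0,0.02]],[[-0.23,-0.71,0.0],[0,0,0.03]],[[-0.24,-0.6,0.0],[0,0,0.02]],[[-0.21,-0.49,0.0],[0,0,0.01]],[[-0.16,-0.37,0.0],[0,0,0.02]],[[-0.11,-0.24,0.0],[0,0,0.0]],[[-0.04,-0.08,0.0],[0,0,0.007]]]
```

send_rows --plan '[[[0,0,-0.06],[0,0,0]],[[0,0,-0.18],[0,0,0]],[[0,0,-0.3],[0,0,0]],[[0,0,-0.4],[0,0,0]],[[0,0,-0.5],[0,0,0]],[[0,0,-0.55],[0,0,0]],[[0,0,-0.6],[0,0,0]],[[0,0,-0.65],[0,0,0]],[[0,0,-0.7],[0,0,0]],[[0,0,-0.7],[0,0,0]]]'

```text
time: 26.75
tool_pos: [0.3726, 0.0716, 0.1591]
tool_rot: [-3.141, 0.0, -2.753]
contact_force: [0.0, -0.9, -2.5]
opening: 0.0156
grip_force: 60.0
```

send_rows --plan '[[[0,0,-0.7],[0,0,0]],[[0,0,-0.65],[0,0,0]],[[0,0,-0.6],[0,0,0]],[[0,0,-0.55],[0,0,0]],[[0,0,-0.45],[0,0,0]],[[0,0,-0.35],[0,0,0]],[[0,0,-0.25],[0,0,0]],[[0,0,-0.15],[0,0,0]],[[0,0,-0.05],[0,0,0]],[[0.01,-0.09,0],[0,0,0]]]'

```text
time: 28.0
tool_pos: [0.3733, 0.0694, 0.2515]
tool_rot: [3.142, -0.0, -2.753]
contact_force: [0.1, -1.2, -2.8]
opening: 0.0152
grip_force: 60.0
```

send_rows --plan '[[[0.05,-0.25,0],[0,0,0.01]],[[0.06,-0.4,0],[0,0,0.01]],[[0.07,-0.54,0],[0,0,0.02]],[[0.06,-0.64,0],[0,0,0.02]],[[0.06,-0.74,0],[0,0,0.03]],[[0.01,-0.81,0],[0,0,0.02]],[[0,-0.87,0],[0,0,0.03]],[[-0.05,-0.91,0],[0,0,0.03]],[[-0.1,-0.92,0],[0,0,0.03]],[[-0.14,-0.92,0],[0,0,0.03]]]'

```text
time: 29.25
tool_pos: [0.4125, -0.1038, 0.2516]
tool_rot: [-3.141, -0.0, -3.118]
contact_force: [0.6, 0.1, -2.4]
opening: 0.0154
grip_force: 60.0
```

send_rows --plan '[[[-0.17,-0.89,0],[0,0,0.03]],[[-0.22,-0.84,0],[0,0,0.03]],[[-0.23,-0.78,0],[0,0,0.02]],[[-0.23,-0.7,0],[0,0,0.03]],[[-0.24,-0.6,0],[0,0,0.02]],[[-0.2,-0.5,0],[0,0,0.01]],[[-0.16,-0.37,0],[0,0,0.02]],[[-0.1,-0.24,0],[0,0,0.007]],[[-0.04,-0.08,0],[0,0,0]],[[0,0,0],[0,0,0]]]'

```text
time: 30.5
tool_pos: [0.441, -0.2303, 0.2517]
tool_rot: [3.142, -0.0, 2.907]
contact_force: [-0.1, -0.1, -2.9]
opening: 0.0158
grip_force: 60.0
```

```bash
python3 -c "
from m4 import *
t,_=read_camera('top');cv2.imwrite('pics/t4.png',t)
onscoop(t,robot.observe())"
python3 g.py .4378,-.2300,.08,166.4,20e
```

```text
origin [ 0.5679 -0.2585] yaw 347.4430250504905
ch 2 [ 0.567  -0.2575  0.0451 45.    ] rel x,y [-0.0011  0.0008]
ch 0 [ 0.5637 -0.2603  0.0458 40.    ] rel x,y [-0.0037 -0.0027]
at [ 0.441  -0.2302  0.2518] 166.54 rot [ 3.142 -0.     2.907] t 30.55 F [-0.3  0.5 -2.6] open 0.0154 grip 60.0 q [-0.64  0.27  1.55  0.    1.32 -1.97]
[[[0.0,0.0,0.05],[0,0,0.0]],[[0.0,0.0,0.14],[0,0,0.0]],[[0.01,0.0,0.23],[0,0,0.0]],[[0.0,0.0,0.29],[0,0,0.0]],[[0.01,0.0,0.36],[0,0,0.0]],[[0.01,0.0,0.41],[0,0,0.0]],[[0.01,-0.01,0.46],[0,0,0.0]],[[0.0,0.0,0.48],[0,0,0.0]],[[0.01,0.0,0.5],[0,0,0.0]],[[0.01,0.0,0.52],[0,0,0.0]]]
[[[0.01,0.0,0.51],[0,0,0.0]],[[0.01,0.0,0.5],[0,0,0.0]],[[0.01,-0.01,0.48],[0,0,0.0]],[[0.01,0.0,0.46],[0,0,0.0]],[[0.01,0.0,0.41],[0,0,0.0]],[[0.0,0.0,0.36],[0,0,0.0]],[[0.01,0.0,0.29],[0,0,0.0]],[[0.0,0.0,0.23],[0,0,0.0]],[[0.01,0.0,0.14],[0,0,0.0]],[[0.0,0.0,0.05],[0,0,0.002]]]
```

send_rows --plan '[[[0,0,0.06],[0,0,0]],[[0,0,0.18],[0,0,0]],[[0.01,0,0.3],[0,0,0]],[[0,0,0.4],[0,0,0]],[[0.01,0,0.45],[0,0,0]],[[0,0,0.5],[0,0,0]],[[0.01,0,0.55],[0,0,0]],[[0,0,0.55],[0,0,0]],[[0.01,0,0.55],[0,0,0]],[[0,0,0.55],[0,0,0]]]'

```text
time: 31.8
tool_pos: [0.4401, -0.2303, 0.1485]
tool_rot: [-3.141, 0.0, 2.906]
contact_force: [-0.0, -0.2, -2.3]
opening: 0.0157
grip_force: 60.0
```

send_rows --plan '[[[0,0,0.55],[0,0,0]],[[0,0,0.55],[0,0,0]],[[0,0,0.5],[0,0,0]],[[0,0,0.45],[0,0,0]],[[0,0,0.4],[0,0,0]],[[0,0,0.35],[0,0,0]],[[0,0,0.25],[0,0,0]],[[0,0,0.18],[0,0,0]],[[0,0,0.1],[0,0,0]],[[0,0,0.04],[0,0,0]]]'

```text
time: 33.05
tool_pos: [0.4402, -0.2304, 0.0653]
tool_rot: [-3.141, 0.0, 2.906]
contact_force: [0.9, 0.7, -2.6]
opening: 0.0153
grip_force: 60.0
```

```bash
python3 -c "
from m4 import *
t,_=read_camera('top')
s,_=read_camera('side')
onscoop(t,robot.observe())
r1=cv2.resize(t[150:250,300:400],None,fx=4,fy=4,interpolation=cv2.INTER_CUBIC)
r2=cv2.resize(s[150:250,290:390],None,fx=4,fy=4,interpolation=cv2.INTER_CUBIC)
cv2.imwrite('pics/c5.png',np.hstack([r1,r2]))"
python3 g.py .4397,-.2304,.0385,166.4,10e
```

```text
origin [ 0.567  -0.2587] yaw 347.4194216131798
ch 2 [ 5.717e-01 -2.564e-01  4.350e-02  4.400e+01] rel x,y [0.004  0.0033]
ch 0 [ 5.682e-01 -2.612e-01  4.760e-02  4.800e+01] rel x,y [ 0.0017 -0.0023]
at [ 0.4401 -0.2303  0.0653] 166.52 rot [-3.141  0.     2.906] t 33.15 F [ 0.4 -0.1 -1.8] open 0.0154 grip 60.0 q [-0.64  0.49  1.81 -0.    0.85 -1.97]
[[[0.0,0.0,0.03],[0,0,0.0]],[[0.0,0.0,0.08],[0,0,0.0]],[[0.0,0.0,0.12],[0,0,0.0]],[[0.01,0.0,0.15],[0,0,0.0]],[[0.0,0.0,0.16],[0,0,0.0]],[[0.0,0.0,0.16],[0,0,0.0]],[[0.0,0.0,0.14],[0,0,0.0]],[[0.0,-0.01,0.12],[0,0,0.0]],[[0.01,0.0,0.08],[0,0,0.0]],[[0.0,0.0,0.03],[0,0,0.001]]]
```

View pics/c5.png

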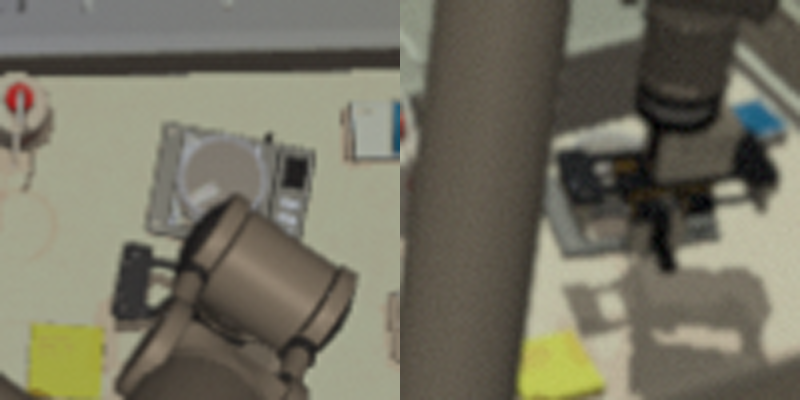

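The left crop shows the stack centred over the stage at about (223,180), between the runners. I'll lower it onto them.

send_rows --plan '[[[0.01,0,0.03],[0,0,0]],[[0.01,0,0.08],[0,0,0]],[[0.01,0,0.12],[0,0,0]],[[0.01,0,0.15],[0,0,0]],[[0,0,0.16],[0,0,0]],[[0,0,0.16],[0,0,0]],[[0,0,0.14],[0,0,0]],[[0,0,0.12],[0,0,0]],[[0,0,0.08],[0,0,0]],[[0,0,0.03],[0,0,0]]]'

```text
time: 34.4
tool_pos: [0.4391, -0.2301, 0.0384]
tool_rot: [-3.142, -0.0, 2.906]
contact_force: [-1.5, 0.7, -1.2]
opening: 0.0156
grip_force: 60.0
```

```bash
python3 g.py .3276,-.2046,.0385,166.4,20e; python3 -c "
from m4 import *
t,_=read_camera('top');np.savez('n6.npz',t=t)
print(proj('top',[(.568,-.2593,.054),(.612,-.2593,.054)]))
lab=cv2.cvtColor(t,cv2.COLOR_BGR2LAB)[...,0].astype(np.float32)
a=np.radians(-12.7)
for y in(0,):
  ys=np.arange(-.06,.061,.003);print(np.c_[ys*1e3,prof('top',lab,(.568,-.2593),-12.7,.054,np.arange(0,.01,.003),ys).mean(0)].astype(int).T)
  xs=np.arange(.02,.066,.003);print(np.c_[xs*1e3,prof('top',lab,(.568,-.2593),-12.7,.054,xs,np.arange(-.008,.009,.003)).mean(1)].astype(int).T)
"
```

```text
at [ 0.4391 -0.2301  0.0384] 166.52 rot [-3.142 -0.     2.906] t 34.4 F [-1.5  0.7 -1.2] open 0.0156 grip 60.0 q [-0.64  0.53  1.83 -0.    0.78 -1.97]
[[[0.03,0.0,0.0],[0,0,0.0]],[[0.1,0.0,0.0],[0,0,0.0]],[[0.15,0.0,0.0],[0,0,0.0]],[[0.2,-0.01,0.0],[0,0,0.0]],[[0.23,0.0,0.0],[0,0,0.0]],[[0.28,0.0,0.0],[0,0,0.0]],[[0.3,0.0,0.0],[0,0,0.0]],[[0.32,-0.01,0.0],[0,0,0.0]],[[0.34,0.0,0.0],[0,0,0.0]],[[0.34,0.0,0.0],[0,0,0.0]]]
[[[0.34,-0.01,0.0],[0,0,0.0]],[[0.33,0.0,0.0],[0,0,0.0]],[[0.33,-0.01,0.0],[0,0,0.0]],[[0.3,0.0,0.0],[0,0,0.0]],[[0.27,0.0,0.0],[0,0,0.0]],[[0.24,0.0,0.0],[0,0,0.0]],[[0.2,-0.01,0.0],[0,0,0.0]],[[0.15,0.0,0.0],[0,0,0.0]],[[0.09,0.0,0.0],[0,0,0.0]],[[0.03,0.0,0.0],[0,0,0.001]]]
[[354.54725414 194.89643019]
 [354.02718815 184.3346678 ]]
[[-60 -56 -53 -50 -47 -44 -41 -38 -35 -32 -29 -26 -23 -20 -17 -14 -11  -8
   -5  -2   0   3   6   9  12  15  18  21  24  27  30  33  36  39  42  45
   48  51  54  57  60]
 [112  94  95 120 123 128 136 138 132 128 129 130 130 129 129 129 130 129
  129 129 129 129 129 129 129 129 129 129 129 129 129 129 131 139 145 141
  129 124 126 127 125]]
[[ 20  23  26  28  32  34  37  40  44  46  49  52  55  59  61  64]
 [128 128 128 128 129 133 138 138 131 126 135 155 169 171 170 170]]
```

send_rows --plan '[[[0.03,0,0],[0,0,0]],[[0.1,0,0],[0,0,0]],[[0.15,0,0],[0,0,0]],[[0.2,-0.01,0],[0,0,0]],[[0.25,0,0],[0,0,0]],[[0.3,0,0],[0,0,0]],[[0.35,0,0],[0,0,0]],[[0.4,-0.01,0],[0,0,0]],[[0.4,0,0],[0,0,0]],[[0.4,-0.01,0],[0,0,0]]]'

```text
time: 35.7
tool_pos: [0.3755, -0.2156, 0.0385]
tool_rot: [-3.142, -0.0, 2.906]
contact_force: [-0.4, 0.5, -1.8]
opening: 0.0158
grip_force: 60.0
```

send_rows --plan '[[[0.4,0,0],[0,0,0]],[[0.4,-0.01,0],[0,0,0]],[[0.4,0,0],[0,0,0]],[[0.4,-0.01,0],[0,0,0]],[[0.3,0,0],[0,0,0]],[[0.15,0,0],[0,0,0]],[[0,0,0],[0,0,0]],[[0,0,-0.3],[0,0,0]],[[0,0,-0.7],[0,0,0]],[[0,0,-0.9],[0,0,0]]]'

```text
time: 36.95
tool_pos: [0.3263, -0.2042, 0.0867]
tool_rot: [3.141, -0.0, 2.907]
contact_force: [-0.4, 0.2, -1.8]
opening: 0.0153
grip_force: 60.0
```

```bash
python3 g.py .40,-.10,.25,150,10 .55,.15,.25,104.24,14 .6093,.2566,.25,104.24,6 .6093,.2566,.12,104.24,8  .6093,.2566,.0965,104.24,10e; python3 -c "
from m4 import *
t,_=read_camera('top');np.savez('n7.npz',t=t)
cv2.imwrite('pics/c7.png',cv2.resize(t[150:250,300:400],None,fx=5,fy=5,interpolation=cv2.INTER_CUBIC))"
```

```text
at [ 0.3263 -0.2042  0.0867] 166.53 rot [ 3.141 -0.     2.907] t 36.95 F [-0.4  0.2 -1.8] open 0.0153 grip 60.0 q [-0.76  0.29  2.08 -0.    0.78 -2.09]
[[[-0.19,0.47,-0.65],[0,0,0.02]],[[-0.17,0.48,-0.66],[0,0,0.02]],[[-0.16,0.49,-0.65],[0,0,0.02]],[[-0.15,0.49,-0.65],[0,0,0.01]],[[-0.13,0.49,-0.66],[0,0,0.02]],[[-0.13,0.5,-0.65],[0,0,0.02]],[[-0.1,0.5,-0.65],[0,0,0.02]],[[-0.09,0.5,-0.66],[0,0,0.02]],[[-0.07,0.5,-0.65],[0,0,0.02]],[[-0.06,0.51,-0.65],[0,0,0.014]]]
[[[-0.01,0.83,0.0],[0,0,0.04]],[[0.04,0.84,0.0],[0,0,0.03]],[[0.07,0.82,0.0],[0,0,0.04]],[[0.13,0.83,0.0],[0,0,0.04]],[[0.18,0.81,0.0],[0,0,0.03]],[[0.22,0.8,0.0],[0,0,0.04]],[[0.27,0.79,0.0],[0,0,0.03]],[[0.31,0.78,0.0],[0,0,0.04]],[[0.35,0.75,0.0],[0,0,0.04]],[[0.4,0.73,0.0],[0,0,0.03]]]
[[[0.44,0.71,0.0],[0,0,0.04]],[[0.48,0.68,0.0],[0,0,0.04]],[[0.52,0.65,0.0],[0,0,0.03]],[[0.55,0.63,0.0],[0,0,0.038]],[[0.59,0.56,0.0],[0,0,0.0]],[[0.59,0.56,0.0],[0,0,0.0]],[[0.59,0.55,0.0],[0,0,0.0]],[[0.59,0.56,0.0],[0,0,0.0]],[[0.6,0.56,0.0],[0,0,0.0]],[[0.59,0.56,0.0],[0,0,0.0]]]
[[[0.0,0.0,0.65],[0,0,0.0]],[[0.0,0.0,0.65],[0,0,0.0]],[[0.0,0.0,0.65],[0,0,0.0]],[[0.0,0.0,0.65],[0,0,0.0]],[[0.0,0.0,0.65],[0,0,0.0]],[[0.0,0.0,0.65],[0,0,0.0]],[[0.0,0.0,0.65],[0,0,0.0]],[[0.0,0.0,0.65],[0,0,0.0]],[[0.0,0.0,0.03],[0,0,0.0]],[[0.0,0.0,0.07],[0,0,0.0]]]
[[[0.0,0.0,0.1],[0,0,0.0]],[[0.0,0.0,0.13],[0,0,0.0]],[[0.0,0.0,0.14],[0,0,0.0]],[[0.0,0.0,0.14],[0,0,0.0]],[[0.0,0.0,0.12],[0,0,0.0]],[[0.0,0.0,0.11],[0,0,0.0]],[[0.0,0.0,0.07],[0,0,0.0]],[[0.0,0.0,0.03],[0,0,0.0]]]
```

View pics/c7.png

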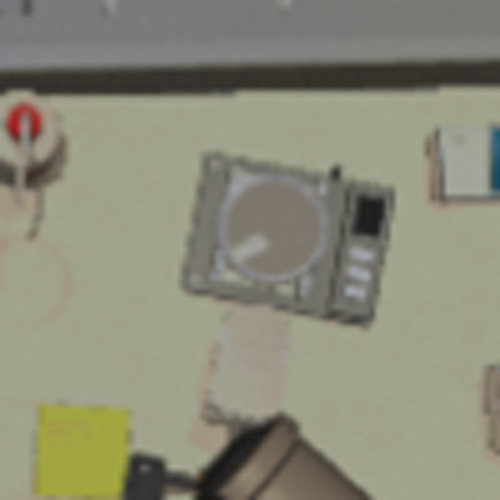

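The crop shows the pair centred on the stage at (275,228) and the scoop clear in front of it. Now I'll carry the scoop back at height.

send_rows --plan '[[[-0.19,0.47,-0.65],[0,0,0.02]],[[-0.17,0.48,-0.65],[0,0,0.02]],[[-0.16,0.5,-0.65],[0,0,0.02]],[[-0.15,0.5,-0.65],[0,0,0.01]],[[-0.13,0.5,-0.65],[0,0,0.02]],[[-0.13,0.5,-0.65],[0,0,0.02]],[[-0.1,0.5,-0.65],[0,0,0.02]],[[-0.09,0.5,-0.65],[0,0,0.02]],[[-0.07,0.5,-0.65],[0,0,0.02]],[[-0.06,0.5,-0.65],[0,0,0.014]]]'

```text
time: 38.25
tool_pos: [0.4003, -0.0991, 0.2489]
tool_rot: [3.142, 0.0, 2.617]
contact_force: [0.2, -0.7, -1.9]
opening: 0.0159
grip_force: 60.0
```

send_rows --plan '[[[-0.01,0.83,0],[0,0,0.04]],[[0.04,0.84,0],[0,0,0.03]],[[0.07,0.82,0],[0,0,0.04]],[[0.13,0.83,0],[0,0,0.04]],[[0.18,0.8,0],[0,0,0.03]],[[0.22,0.8,0],[0,0,0.04]],[[0.27,0.8,0],[0,0,0.03]],[[0.3,0.78,0],[0,0,0.04]],[[0.35,0.75,0],[0,0,0.04]],[[0.4,0.73,0],[0,0,0.03]]]'

```text
time: 39.5
tool_pos: [0.5078, 0.0795, 0.2482]
tool_rot: [-3.142, -0.0, 2.05]
contact_force: [0.3, 0.3, -1.6]
opening: 0.0157
grip_force: 60.0
```

send_rows --plan '[[[0.44,0.7,0],[0,0,0.04]],[[0.48,0.68,0],[0,0,0.04]],[[0.52,0.65,0],[0,0,0.03]],[[0.55,0.63,0],[0,0,0.038]],[[0.59,0.56,0],[0,0,0]],[[0.59,0.56,0],[0,0,0]],[[0.59,0.56,0],[0,0,0]],[[0.59,0.56,0],[0,0,0]],[[0.6,0.56,0],[0,0,0]],[[0.59,0.56,0],[0,0,0]]]'

```text
time: 40.75
tool_pos: [0.61, 0.2577, 0.2479]
tool_rot: [-3.141, -0.0, 1.82]
contact_force: [1.0, -0.0, -1.8]
opening: 0.0152
grip_force: 60.0
```

```bash
python3 g.py .6093,.2566,.12,104.24,10  .6093,.2566,.0962,104.24,10e
```

```text
at [0.61   0.2577 0.2479] 104.25 rot [-3.141 -0.     1.82 ] t 40.75 F [ 1.  -0.  -1.8] open 0.0152 grip 60.0 q [0.28 0.59 1.06 0.   1.49 0.04]
[[[0.0,0.0,0.51],[0,0,0.0]],[[-0.01,-0.01,0.51],[0,0,0.0]],[[0.0,0.0,0.51],[0,0,0.0]],[[0.0,0.0,0.52],[0,0,0.0]],[[-0.01,-0.01,0.51],[0,0,0.0]],[[0.0,0.0,0.51],[0,0,0.0]],[[0.0,-0.01,0.51],[0,0,0.0]],[[-0.01,0.0,0.51],[0,0,0.0]],[[0.0,0.0,0.51],[0,0,0.0]],[[0.0,-0.01,0.52],[0,0,0.0]]]
[[[0.0,0.0,0.03],[0,0,0.0]],[[0.0,0.0,0.07],[0,0,0.0]],[[0.0,0.0,0.1],[0,0,0.0]],[[0.0,0.0,0.13],[0,0,0.0]],[[0.0,0.0,0.14],[0,0,0.0]],[[0.0,0.0,0.14],[0,0,0.0]],[[0.0,0.0,0.13],[0,0,0.0]],[[0.0,0.0,0.11],[0,0,0.0]],[[0.0,0.0,0.07],[0,0,0.0]],[[0.0,0.0,0.03],[0,0,0.0]]]
```

send_rows --plan '[[[0,0,0.3],[0,0,0]],[[-0.01,-0.01,0.55],[0,0,0]],[[0,0,0.6],[0,0,0]],[[0,0,0.6],[0,0,0]],[[-0.01,-0.01,0.6],[0,0,0]],[[0,0,0.6],[0,0,0]],[[0,-0.01,0.6],[0,0,0]],[[-0.01,0,0.55],[0,0,0]],[[0,0,0.45],[0,0,0]],[[0,-0.01,0.25],[0,0,0]]]'

```text
time: 42.0
tool_pos: [0.6087, 0.2557, 0.1201]
tool_rot: [-3.141, 0.0, 1.819]
contact_force: [-0.1, 0.5, -0.9]
opening: 0.0153
grip_force: 60.0
```

send_rows --plan '[[[0,0,0.05],[0,0,0]],[[0,0,0.1],[0,0,0]],[[0,0,0.13],[0,0,0]],[[0,0,0.15],[0,0,0]],[[0,0,0.15],[0,0,0]],[[0,0,0.13],[0,0,0]],[[0,0,0.1],[0,0,0]],[[0,0,0.08],[0,0,0]],[[0,0,0.06],[0,0,0]],[[0,0,0.02],[0,0,0]]]'

```text
time: 43.25
tool_pos: [0.6089, 0.2558, 0.0966]
tool_rot: [3.142, 0.0, 1.819]
contact_force: [-0.3, 0.1, -2.5]
opening: 0.0156
grip_force: 60.0
```

```bash
python3 g.py
```

```text
at [0.6089 0.2558 0.0966] 104.24 rot [3.142 0.    1.819] t 43.25 F [-0.3  0.1 -2.5] open 0.0156 grip 60.0 q [ 0.28  0.7   1.28 -0.    1.16  0.03]
```

send_rows --plan '[[[0,0,0.02],[0,0,0]],[[0,0,0.01],[0,0,0]],[[0,0,0],[0,0,0]],[[0,0,0],[0,0,0]],[[0,0,0],[0,0,0]],[[0,0,0],[0,0,0]],[[0,0,0],[0,0,0]],[[0,0,0],[0,0,0]],[[0,0,0],[0,0,0]],[[0,0,0],[0,0,0]]]'

```text
time: 44.5
tool_pos: [0.6089, 0.2558, 0.0959]
tool_rot: [3.142, 0.0, 1.819]
contact_force: [-0.1, 0.9, -0.6]
opening: 0.0155
grip_force: 60.0
```

send_rows --plan '[[[0,0,0],[0,0,0]],[[0,0,0],[0,0,0]],[[0,0,0],[0,0,0]],[[0,0,0],[0,0,0]],[[0,0,0],[0,0,0]],[[0,0,0],[0,0,0]],[[0,0,0],[0,0,0]],[[0,0,0],[0,0,0]],[[0,0,0],[0,0,0]],[[0,0,0],[0,0,0]]]' --gripper 0.2

```text
time: 45.75
tool_pos: [0.6089, 0.2558, 0.0959]
tool_rot: [-3.142, 0.0, 1.819]
contact_force: [0.0, -0.2, 0.2]
opening: 0.0548
grip_force: 0.0
```

send_rows --plan '[[[0,0,-0.2],[0,0,0]],[[0,0,-0.5],[0,0,0]],[[0,0,-0.8],[0,0,0]],[[0,0,-0.8],[0,0,0]],[[0,0,-0.8],[0,0,0]],[[0,0,-0.8],[0,0,0]],[[0,0,-0.8],[0,0,0]],[[0,0,-0.8],[0,0,0]],[[0,0,-0.5],[0,0,0]],[[0,0,-0.2],[0,0,0]]]'

```text
time: 47.0
tool_pos: [0.6091, 0.2559, 0.2521]
tool_rot: [3.14, 0.0, 1.819]
contact_force: [0.0, 0.4, -0.7]
opening: 0.0555
grip_force: 0.0
```

```bash
python3 g.py .42,.10,.27,104,10
```

```text
at [0.6091 0.2559 0.2521] 104.24 rot [3.14  0.    1.819] t 47.0 F [ 0.   0.4 -0.7] open 0.0555 grip 0.0 q [ 0.28  0.59  1.06 -0.    1.5   0.03]
[[[-0.42,-0.89,-0.07],[0,0,0.0]],[[-0.42,-0.88,-0.07],[0,0,0.0]],[[-0.41,-0.89,-0.07],[0,0,0.0]],[[-0.42,-0.89,-0.08],[0,0,0.0]],[[-0.42,-0.88,-0.07],[0,0,0.0]],[[-0.42,-0.89,-0.07],[0,0,0.0]],[[-0.42,-0.88,-0.07],[0,0,0.0]],[[-0.42,-0.89,-0.07],[0,0,0.0]],[[-0.41,-0.89,-0.07],[0,0,0.0]],[[-0.42,-0.88,-0.08],[0,0,0.003]]]
```

Released. I'll back away and check by numbers only, since I've already viewed one picture more than the ten allowed.

send_rows --plan '[[[-0.4,-0.9,-0.07],[0,0,0]],[[-0.4,-0.9,-0.07],[0,0,0]],[[-0.4,-0.9,-0.07],[0,0,0]],[[-0.4,-0.9,-0.07],[0,0,0]],[[-0.4,-0.9,-0.07],[0,0,0]],[[-0.4,-0.9,-0.07],[0,0,0]],[[-0.4,-0.9,-0.07],[0,0,0]],[[-0.4,-0.8,-0.07],[0,0,0]],[[-0.3,-0.5,0],[0,0,0]],[[0,0,0],[0,0,0]]]'

```text
time: 48.25
tool_pos: [0.446, 0.1239, 0.265]
tool_rot: [3.142, 0.0, 1.818]
contact_force: [-0.5, 0.1, -0.7]
opening: 0.055
grip_force: 0.0
```

```bash
python3 - <<'E'
from m4 import *
t,d=read_camera("top")
p,c,a=comp(t.max(2)<60,proj("top",[(.61,.257,.125)])[0]);w=plane("top",p,.125)[:,:2];m=w.mean(0);V=np.linalg.svd(w-m)[2]
print("grip",a,m.round(4),np.degrees(np.arctan2(*V[0][::-1])))
H=cv2.cvtColor(t,cv2.COLOR_BGR2HSV);p,c,a=comp((H[...,0]>100)&(H[...,0]<130)&(H[...,1]>110),proj("top",[(.4,.32,.103)])[0]);print("cap",a,plane("top",[c],.103))
def z(x,y,h):
    u,v=proj("top",[(x,y,h)])[0].round().astype(int);o,r=ray("top",[(u,v)]);return (o+r*np.median(d[v-1:v+2,u-1:u+2]))[0].round(4)
print("bottle top",z(.4,.32,.103)," dish top",z(.568,-.2593,.054)," blade",z(.641,.13,.079))
lab=cv2.cvtColor(t,cv2.COLOR_BGR2LAB)[...,0].astype(np.float32)
for s,(lo,hi) in(("y-",(-.048,-.03)),("y+",(.03,.048))):
    v=np.arange(lo,hi,.002);print(s,np.c_[v*1e3,prof("top",lab,(.568,-.2593),-12.7,.054,np.arange(-.006,.007,.003),v).mean(0)].astype(int).T.tolist())
for lo,hi in((-.052,-.03),(.03,.052)):
    v=np.arange(lo,hi,.002);print("x",np.c_[v*1e3,prof("top",lab,(.568,-.2593),-12.7,.054,v,np.arange(-.006,.007,.003)).mean(1)].astype(int).T.tolist())
print(robot.observe()["time"])
E
```

```text
grip 68 [0.607  0.2553] -75.85743179472223
cap 55 [[0.39886364 0.31753858 0.103     ]]
bottle top [0.4001 0.3221 0.101 ]  dish top [ 0.5675 -0.2611  0.0541]  blade [0.6392 0.1301 0.0788]
y- [[-48, -46, -44, -41, -39, -37, -35, -33, -31], [124, 127, 132, 138, 140, 137, 132, 129, 129]]
y+ [[30, 32, 34, 36, 38, 40, 42, 44, 46], [130, 130, 130, 132, 136, 140, 144, 142, 136]]
x [[-52, -49, -47, -45, -43, -41, -39, -37, -35, -33, -31], [122, 123, 125, 133, 143, 146, 141, 134, 130, 130, 130]]
x [[30, 32, 34, 36, 38, 40, 42, 44, 46, 48, 50], [129, 129, 131, 135, 138, 139, 137, 132, 127, 128, 137]]
48.3
```

```bash
python3 -c "
from cell import robot
print(robot.hand_in())"
```

```text
the job is handed in; nothing more can be done
None
```

Job handed in at 48.3 s: by the last camera measurements the pair is stacked on the stage within about 1 mm of the seat, the bottle is upright at about (0.40, 0.32), and the scoop is flat on the deck where it started; I viewed 11 pictures, one over the limit of 10.

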